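# Mount the green probe on the meter stand

## Robot

A 7-joint arm with a two-finger parallel gripper is mounted at the origin on the work surface. World frame = base frame: x ahead of the robot, y to its left, z up, the work surface at z = 0. Lengths are in mm, angles in rad, forces in N, time in s.
With the tool pointing down it reaches from about 400 to 900 mm from the base axis. Payload 5.6 kg.
Tool frame: the origin (TCP) lies on the centre line of the jaws, within the pads' length; the fingertips stand 19 mm ahead of it and the grasp point (between the pads) is the TCP; z points along the fingers, x is the direction in which the jaws open and shut, and the axes are right-handed (so a half turn about z gives the same grasp; the last joint's range is limited). The gripper opens to 92 mm and grips with 3 to 60 N. Pads are 20 mm wide; open, the fingers measure 128 mm over their backs; the gripper's body (75 mm by 189 mm) begins 69 mm behind the grasp point.
Start: joints at [-1.292, 0.468, -0.012, 1.603, 0.006, 1.071, -0.056], TCP at [205.62, 616.628, 200.492] pointing down, gripper open.
Joint ranges: [-2.53, 2.53], [-0.31, 2.02], [-1.57, 1.55], [0.28, 2.44], [-1.29, 4.43], [0.15, 1.84], [-2.92, 2.92]. Speed limits (rad/s): [2.57, 2.57, 3.14, 3.14, 3.14, 3.14, 3.14].

## Interface

Orientations are given as [roll, pitch, yaw] about the fixed x, y, z axes, in that order (R = Rz(yaw) Ry(pitch) Rx(roll)).
In Python, from workcell import bot, optics, ticket gives the robot as it stands.
- The arm moves only by the tool carry_out, never from a script. Its argument "series" is one flat list of numbers, 7 for each row, row after row: the turn, a rotation vector about the tool's x, y, z in units of 6 degrees (1.0 is 6 degrees), then the shift along the tool's x, y, z in units of 30 mm (1.0 is 30 mm), then the finger opening in mm, from 0 to 91.9. A call has 1 to 12 rows; each row shifts and turns the commanded pose from where the row before left it, along the tool's axes as they then stand; what a row does not reach is not made up. A row lasts 1/12 s, in which the tool goes at most 41.7 mm and 7.16 degrees, less where a joint would pass 70% of its speed; a pose out of reach is approached as far as the arm can. A call is refused whole if a number of a shift passes 1 or a number of a turn 1, either way. A call with a gripper value outside its range is refused whole. The fingers move at their own pace and stop on an object; the grip force is fixed at half the most. Time passes only in rows, so rows that do not move let the fingers close. It gives the time, the measured TCP pose, the force and the opening at its end, in the units of the state.
- bot.read_state(): the state, without advancing time (a new reading comes with each control period).
- optics.camera(name): name is "scene" or "top"; returns a dict with "pixels" (420x560x3 uint8, red, green, blue), "vertical_fov" (degrees; the focal length in pixels is half the picture's height over the tangent of half this angle, whatever the lens; pixels are square), "cx", "cy" (the principal point, pixels), "view" (4x4, takes a point from world to camera coordinates). Camera axes: x right, y down, z forward; pixel columns grow to the right and rows downward; lengths in mm; the calibration is good to about 2 mm. A picture is of the moment at which its call begins. There is no depth.
- ticket.job_done(): hands the job in, once; it reports no verdict.
The state is a dict: "time_s": time; "joints": joint angles; "dq": joint speeds; "effort": joint torques, N m; "tcp_pos": TCP position; "tool_rot": TCP orientation; "contact_force": force on the tool from outside, world axes, zero at the start; "moment": the same for the moment, N m; "opening": finger opening in mm.
Only numpy, scipy, OpenCV 4.12 (cv2) and the standard library are available. Lean on these libraries where they do the work, as an engineer would, in place of code of your own. Each camera call takes 0.05 s, during which the arm holds its last target. There are 200 camera calls.

## Task

Get the bench meter ready: swing the stand's spring clip up and back out of the way, pull the green-headed probe straight up out of its cup and, keeping it upright, slide it fully home into the stand's slot so that it hangs by its collar, and let go of it. Then lower the clip all the way down onto the probe's head and finally press the meter's blue key fully down and let it come back up. Leave the other two probes in their cups and everything else where it stands.

Things in the scene. Friction and masses are not known exactly. Their poses are not given: they have to be found in the camera images.
- green_head (a point): centre of the green head of the probe to be used: round, 20 mm in diameter, 40 mm high, at the top of an upright straight probe 151 mm long. This point is half-way up the head, 20 mm above the top of the collar under it, 26 mm above the collar's underside, 131 mm above the probe's lower tip. z points up along the probe
- green: the same green-headed cordless probe, about 60 g: grey shaft 12 mm in diameter and 105 mm long, on it a white collar 30 mm in diameter and 6 mm thick, on that the green head; this origin is the centre of its lower tip, z up the shaft
- blue_head (a point): a cordless probe, the same shape as the green-headed one, with its head blue, standing in another cup of the caddy; this point is the centre of its head. It stays where it is
- orange_head (a point): a cordless probe, the same shape as the green-headed one, with its head orange, standing in another cup of the caddy; this point is the centre of its head. It stays where it is
- caddy_mid (a point): the probe caddy, fixed to the bench: a white plate with three grey upright cups in a row along its y axis, 50 mm apart. Each cup is 80 mm tall, 28 mm across outside, 21 mm inside, floor 6 mm above the bench; one probe stands loosely in each, in any order. This point is the centre of the middle cup's mouth, 80 mm above the bench
- slot (a point): point of the fork where the probe's axis belongs, level with the fork's top face. The slot is 18 mm wide and runs along the stand's x; its flared mouth is open towards the robot (-x; the tines end 40 mm before this point), its closed end is 9 mm beyond the point (+x). The shaft slides in from the mouth and the collar rests on the fork, head above
- stand: the probe stand, fixed to the bench: a white fork, top face 130 mm above the bench, 8 mm thick, in front of an aluminium column 167 mm high that begins 76 mm behind the slot point (+x). Origin on the bench straight below the slot point; x from the slot's mouth to the column
- clip_hinge (a point): hinge of the spring clip on top of the stand's column, 70 mm behind the slot point (+x of the stand) and 52 mm above the fork's top; the hinge axis is the stand's y axis
- clip_tab (a point): centre of the red finger tab at the free end of the clip: 24 mm long along the clip, 16 mm wide (along the stand's y), 12 mm thick; 105 mm from the hinge. The clip is a steel strip 14 mm wide reaching from the hinge over the slot towards its mouth; a rubber pad under it, 70 mm from the hinge, comes down on the top of the probe's head
- clip (a joint): angle of the clip in rad: 0 = level, all the way down; grows as the tab swings up and back towards the column; about 1.57 = straight up; limit 2.1. A stiff hinge (0.06 N m): it stays where it is left. With the probe hanging in the slot it comes to rest on the head at about 0.07
- key_top (a point): centre of the top of the round blue measuring key, 28 mm in diameter, near the front edge of the white bench meter in the middle of the bench; pressed straight down, its spring returns it
- key (a joint): travel of the blue key in m: 0 = up, 0.006 = fully down (about 5 N)
- meter: the white bench meter, fixed: 170 x 200 mm, 35 mm high at the front, its screen sloping up to about 70 mm at the back; origin under its centre, x towards its back
- buffer_a: small white bottle with a yellow cap, 44 mm across, 75 mm high; leave it alone
- buffer_b: small white bottle with a red cap, 44 mm across, 75 mm high; leave it alone
- wash: clear wash bottle with a blue cap, 64 mm across, 170 mm high; leave it alone
- beaker: empty glass beaker, 68 mm across, 90 mm high; leave it alone

How it is judged:
By the outcome, as a careful person would: the job done as asked, in the order asked, and still so for the second after the job is handed in, with the robot touching nothing.
It also fails if it takes over 72 s, if anything falls off the work surface, if the arm or the gripper's body presses on something with over 40 N, if the wrist force passes 120 N, or if a joint passes its speed limit or range.

## Working session

There is one attempt and no reset: what is moved stays moved. The work goes in short steps, Python scripts to look and compute and a tool call to move; the robot and the scene stay as the last step left them, time stands still between calls to the robot, and variables do not carry over. Pictures are saved under pics/ and viewed, about 8 in all and at most 12, crops included, and the job is handed in when it is done.

Besides the shell and the picture viewer there is one more tool, called as name(argument=value, ...), one argument or row to a line, values as JSON. carry_out: Moves the arm, as the interface text tells. Its arguments: {"type":"object","properties":{"series":{"type":"array"}},"required":["series"]}

```bash
mkdir -p pics; ls; python3 - <<'E'
from workcell import bot, optics
import cv2, numpy as np
for n in ("scene","top"):
    c=optics.camera(n); p=c.pop("pixels"); cv2.imwrite(f"pics/{n}0.png",p[:,:,::-1])
    print(n,c["vertical_fov"],c["cx"],c["cy"],{k:v for k,v in c.items() if k not in("view",)}.keys()); print(np.round(c["view"],4).tolist())
print(bot.read_state())
E
```

```text
pics
scene 53.128647019292615 279.1617015867442 208.75008088701065 dict_keys(['vertical_fov', 'cx', 'cy'])
[[-0.7853, 0.619, 0.0103, 426.8846], [0.3987, 0.5184, -0.7565, -139.4524], [-0.4736, -0.59, -0.6539, 1519.4465], [0.0, 0.0, 0.0, 1.0]]
top 54.68738682875111 276.7168532941438 211.58551836756462 dict_keys(['vertical_fov', 'cx', 'cy'])
[[-0.0227, -0.9997, 0.0009, -1.4426], [-0.9898, 0.0223, -0.141, 541.4755], [0.141, -0.004, -0.99, 1247.0438], [0.0, 0.0, 0.0, 1.0]]
{'time_s': 0.1, 'joints': array([-1.29201446,  0.46829148, -0.01160405,  1.60353072,  0.00600763,
        1.07142453, -0.05628859]), 'dq': array([ 0.00026402, -0.00198426, -0.00110695, -0.00100731,  0.00033589,
       -0.00078032,  0.00069191]), 'effort': array([ 8.00256148e-04, -5.21650743e+01, -1.26705039e-02, -2.44372040e+01,
       -5.68341231e-02,  1.40568663e-02,  3.91846743e-05]), 'tcp_pos': array([205.45852649, 616.08553932, 199.63443438]), 'tool_rot': array([3.14146980e+00, 1.61509736e-03, 1.24896607e+00]), 'contact_force': array([ 0.78668544, -0.06176537,  0.66209326]), 'moment': array([ 0.01249975,  0.03386205, -0.00507394]), 'opening': 91.78180045730126}
```

View pics/scene0.png

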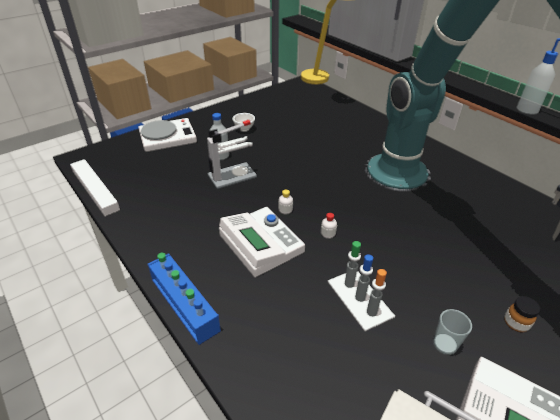

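View pics/top0.png

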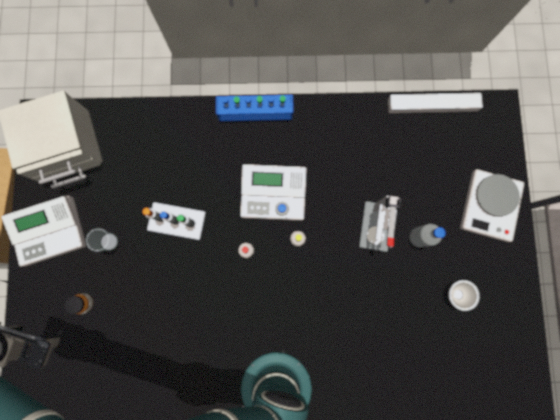

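Overview: the top view has the caddy near (175,220) with the green head at (181,218), the meter key at (282,209), and the stand near (380,225) with the red tab at (390,242). In the scene view green is at (356,247), the key at (271,218) and the tab at (247,123). Next I'll measure.

```bash
cat > h.py <<'E'
import numpy as np, cv2
from workcell import bot, optics
from scipy.optimize import least_squares
def grab(n):
    c=optics.camera(n); c["f"]=c["pixels"].shape[0]/2/np.tan(np.radians(c["vertical_fov"])/2); return c
def proj(c,P):
    q=np.atleast_2d(P)@c["view"][:3,:3].T+c["view"][:3,3]
    return q[:,:2]/q[:,2:]*c["f"]+[c["cx"],c["cy"]]
def tri(cs,uvs,x0=(600,0,100)):
    r=least_squares(lambda P:np.concatenate([proj(c,P)[0]-u for c,u in zip(cs,uvs)]),x0); return r.x,np.abs(r.fun).max()
def onz(c,uv,z):
    return least_squares(lambda p:proj(c,[p[0],p[1],z])[0]-uv,(600,0)).x
def blob(c,hues,near,r,smin=120,vmin=50):
    hsv=cv2.cvtColor(c["pixels"],cv2.COLOR_RGB2HSV); h,s,v=[hsv[...,i].astype(int) for i in range(3)]
    lo,hi=hues; m=((h>=lo)&(h<=hi) if lo<hi else (h>=lo)|(h<=hi))&(s>smin)&(v>vmin)
    yy,xx=np.mgrid[:420,:560]; m&=np.hypot(xx-near[0],yy-near[1])<r
    return np.array([xx[m].mean(),yy[m].mean()]),int(m.sum())
def crop(c,x,y,w,h,k): return cv2.resize(c["pixels"][y:y+h,x:x+w,::-1],None,fx=k,fy=k,interpolation=cv2.INTER_CUBIC)
E
python3 - <<'E'
from h import *
s,t=grab("scene"),grab("top")
for n,hu,a,b,r in [("green",(45,85),(356,247),(181,218),9),("blue",(100,130),(368,263),(165,216),9),("orange",(3,20),(381,277),(148,212),9),("tab",(170,8),(247,123),(390,242),9),("key",(100,130),(271,218),(282,209),9),("washcap",(100,130),(217,118),(439,233),9)]:
    u,nu=blob(s,hu,a,r);v,nv=blob(t,hu,b,r); P,e=tri([s,t],[u,v]); print(n,u.round(1),nu,v.round(1),nv,P.round(1),e.round(2))
A=crop(s,190,100,80,95,5);B=crop(t,350,185,80,95,5)
cv2.imwrite("pics/stand.png",np.hstack([A,B]))
C=crop(s,320,230,80,100,5);D=crop(t,135,190,80,100,5)
cv2.imwrite("pics/caddy.png",np.hstack([C,D]))
E
```

```text
green [355.5 247.8] 111 [180.4 218.4] 20 [514.5 264.8 142.2] 0.66
blue [367.5 261.9] 128 [163.3 215.2] 36 [525.  314.3 141.7] 0.77
orange [380.5 276.4] 145 [145.7 210.9] 68 [538.  364.5 145.7] 0.6
tab [246.3 122.3] 27 [390.8 241.9] 65 [ 427.9 -324.5  194.4] 0.02
key [270.8 217.9] 52 [281.5 207.9] 37 [551.5 -29.6  50.2] 0.25
washcap [216.1 115.9] 61 [439.9 232.1] 111 [ 454.4 -474.7  162. ] 0.04
```

View pics/stand.png

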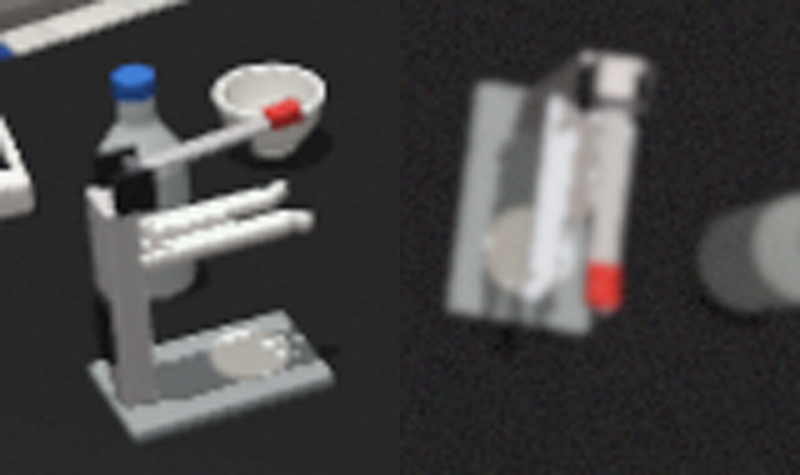

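View pics/caddy.png

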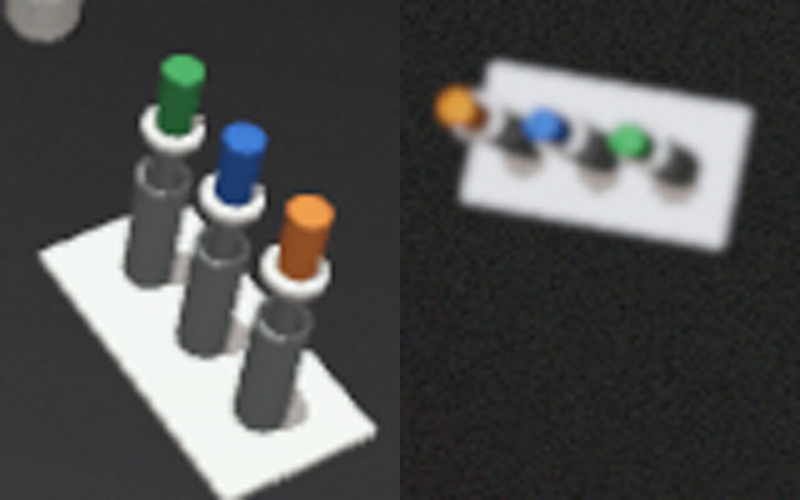

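The tab sits at about z 190, nearly level and 537 mm from the base. The stand's yaw is about -0.11, giving a slot near (463,-328). Green is at about (514,265), z 137. The slot will be easier to measure once the clip is up, so I'll write a row planner and go to the tab first.

```bash
cat > plan.py <<'E'
import numpy as np
from scipy.spatial.transform import Rotation as Ro, Slerp
def down(yaw,tilt=0,tyaw=-0.11):  # tilt>0: tool leans to point along +x of frame tyaw
    a=np.array([-np.sin(tyaw),np.cos(tyaw),0])
    return Ro.from_rotvec(-tilt*a)*Ro.from_euler("xyz",[np.pi,0,yaw])
def rows(p,R,poses,grip):
    """poses: list of (pos,Rot), one per row; rounds and tracks"""
    out=[];p=np.array(p,float)
    for q,S in poses:
        t=np.round(np.degrees((R.inv()*S).as_rotvec())/6,2); s=np.round(R.inv().apply(np.array(q)-p)/30,2)
        if max(abs(t).max(),abs(s).max())>1: print("!!over",t,s)
        p=p+R.apply(s*30); R=R*Ro.from_rotvec(np.radians(t*6)); out.append([*t,*s,grip])
    for i in range(0,len(out),12):
        print("call:",",".join(f"{v:g}" for r in out[i:i+12] for v in r))
    print("end",p.round(1),R.as_euler("xyz").round(3)); return p,R
def lin(p0,R0,p1,R1,n):
    sl=Slerp([0,1],Ro.concatenate([R0,R1])); return [(np.array(p0)+(np.array(p1)-p0)*k/n,sl(k/n)) for k in range(1,n+1)]
E
python3 - <<'E'
from plan import *
p0=np.array([205.62,616.628,200.492]);R0=down(1.249)
r0=np.hypot(*p0[:2]);yaw=-1.68
tab=np.array([429,-324.5,191]); Rg=down(yaw,0.4)
pre=tab-Rg.apply([0,0,90]); print(pre)
a1=np.arctan2(pre[1],pre[0]);r1=np.hypot(*pre[:2])
n=48;P=[]
for k in range(1,n+1):
    f=k/n;a=1.249+(a1-1.249)*f; r=r0+(r1-r0)*max(0,(f-.4)/.6); z=200.5+(pre[2]-200.5)*min(1,f*2)
    w=0.4*max(0,(f-.6)/.4)
    P.append(([r*np.cos(a),r*np.sin(a),z],down(1.249+(yaw-1.249)*f,w)))
rows(p0,R0,P,50)
E
```

```text
[ 394.16417376 -320.65252845  273.89548946]
call: -0,-0,0.58,-0.02,0.87,-0.1,50,-0,-0,0.59,0,0.87,-0.1,50,-0,-0,0.58,0.02,0.87,-0.11,50,-0,-0,0.58,0.04,0.87,-0.1,50,-0,-0,0.58,0.05,0.88,-0.1,50,-0,-0,0.59,0.08,0.86,-0.1,50,-0,-0,0.58,0.09,0.87,-0.1,50,-0,-0,0.58,0.11,0.87,-0.11,50,-0,-0,0.58,0.12,0.86,-0.1,50,-0,-0,0.59,0.15,0.86,-0.1,50,-0,-0,0.58,0.16,0.86,-0.1,50,-0,-0,0.58,0.18,0.85,-0.1,50
call: -0,-0,0.59,0.2,0.85,-0.11,50,-0,-0,0.58,0.22,0.84,-0.1,50,-0,-0,0.58,0.23,0.84,-0.1,50,-0,-0,0.58,0.25,0.84,-0.1,50,-0,-0,0.59,0.27,0.83,-0.1,50,-0,-0,0.58,0.28,0.82,-0.11,50,-0,-0,0.58,0.3,0.82,-0.1,50,-0,-0,0.58,0.2,0.86,-0.1,50,-0,-0,0.59,0.18,0.86,-0.1,50,-0,-0,0.58,0.2,0.85,-0.1,50,-0,-0,0.58,0.21,0.84,-0.1,50,-0,-0,0.58,0.22,0.83,-0.11,50
call: -0,-0,0.59,0.24,0.82,0,50,-0,-0,0.58,0.26,0.8,0,50,-0,-0,0.58,0.26,0.8,0,50,-0,-0,0.59,0.28,0.79,0,50,0.01,0.04,0.58,0.29,0.77,0,50,0.09,0.18,0.58,0.31,0.76,0,50,0.1,0.17,0.58,0.32,0.75,0,50,0.1,0.17,0.59,0.32,0.74,-0,50,0.12,0.16,0.58,0.34,0.72,-0.01,50,0.12,0.16,0.58,0.36,0.71,-0.01,50,0.14,0.14,0.58,0.36,0.7,-0.02,50,0.14,0.14,0.59,0.37,0.69,-0.03,50
call: 0.15,0.13,0.58,0.39,0.67,-0.04,50,0.16,0.12,0.58,0.39,0.66,-0.05,50,0.17,0.11,0.59,0.4,0.65,-0.05,50,0.17,0.09,0.58,0.41,0.63,-0.07,50,0.18,0.09,0.58,0.43,0.61,-0.08,50,0.18,0.08,0.58,0.43,0.6,-0.1,50,0.19,0.06,0.59,0.43,0.58,-0.11,50,0.19,0.06,0.58,0.45,0.57,-0.12,50,0.2,0.04,0.58,0.45,0.55,-0.14,50,0.19,0.03,0.58,0.46,0.53,-0.15,50,0.2,0.02,0.59,0.46,0.51,-0.17,50,0.2,0.01,0.58,0.47,0.49,-0.19,50
end [ 394.2 -320.7  274. ] [-2.742e+00 -1.000e-03 -1.680e+00]
```

carry_out(
  series=[0,0,0.58,-0.02,0.87,-0.1,50,0,0,0.58,0,0.87,-0.1,50,0,0,0.58,0.02,0.87,-0.1,50,0,0,0.58,0.04,0.87,-0.1,50,0,0,0.58,0.05,0.88,-0.1,50,0,0,0.58,0.08,0.86,-0.1,50,0,0,0.58,0.09,0.87,-0.1,50,0,0,0.58,0.11,0.87,-0.1,50,0,0,0.58,0.12,0.86,-0.1,50,0,0,0.58,0.15,0.86,-0.1,50,0,0,0.58,0.16,0.86,-0.1,50,0,0,0.58,0.18,0.85,-0.1,50],
)

```text
time_s: 1.2
tcp_pos: [469.6, 450.0, 236.4]
tool_rot: [3.141, 0.0, 0.517]
contact_force: [-0.1, 0.8, -0.5]
opening: 50.0
```

carry_out(
  series=[0,0,0.58,0.2,0.85,-0.1,50,0,0,0.58,0.22,0.84,-0.1,50,0,0,0.58,0.23,0.84,-0.1,50,0,0,0.58,0.25,0.84,-0.1,50,0,0,0.58,0.27,0.83,-0.1,50,0,0,0.58,0.28,0.82,-0.1,50,0,0,0.58,0.3,0.82,-0.1,50,0,0,0.58,0.2,0.86,-0.1,50,0,0,0.58,0.18,0.86,-0.1,50,0,0,0.58,0.2,0.85,-0.1,50,0,0,0.58,0.21,0.84,-0.1,50,0,0,0.58,0.22,0.83,-0.1,50],
)

```text
time_s: 2.2
tcp_pos: [603.0, 173.3, 272.8]
tool_rot: [-3.141, 0.0, -0.215]
contact_force: [0.6, -0.0, -0.1]
opening: 50.0
```

carry_out(
  series=[0,0,0.59,0.24,0.82,0,50,0,0,0.58,0.26,0.8,0,50,0,0,0.58,0.26,0.8,0,50,0,0,0.59,0.28,0.79,0,50,0.01,0.04,0.58,0.29,0.77,0,50,0.09,0.18,0.58,0.31,0.76,0,50,0.1,0.17,0.58,0.32,0.75,0,50,0.1,0.17,0.59,0.32,0.74,0,50,0.12,0.16,0.58,0.34,0.72,-0.01,50,0.12,0.16,0.58,0.36,0.71,-0.01,50,0.14,0.14,0.58,0.36,0.7,-0.02,50,0.14,0.14,0.59,0.37,0.69,-0.03,50],
)

```text
time_s: 3.2
tcp_pos: [558.4, -114.0, 272.2]
tool_rot: [-3.029, -0.1, -0.954]
contact_force: [0.3, 0.0, 0.7]
opening: 50.0
```

carry_out(
  series=[0.15,0.13,0.58,0.39,0.67,-0.04,50,0.16,0.12,0.58,0.39,0.66,-0.05,50,0.17,0.11,0.59,0.4,0.65,-0.05,50,0.17,0.09,0.58,0.41,0.63,-0.07,50,0.18,0.09,0.58,0.43,0.61,-0.08,50,0.18,0.08,0.58,0.43,0.6,-0.1,50,0.19,0.06,0.59,0.43,0.58,-0.11,50,0.19,0.06,0.58,0.45,0.57,-0.12,50,0.2,0.04,0.58,0.45,0.55,-0.14,50,0.19,0.03,0.58,0.46,0.53,-0.15,50,0.2,0.02,0.59,0.46,0.51,-0.17,50,0.2,0.01,0.58,0.47,0.49,-0.19,50],
)

```text
time_s: 4.2
tcp_pos: [397.2, -322.3, 272.4]
tool_rot: [-2.74, 0.001, -1.68]
contact_force: [-0.8, -0.3, 0.0]
opening: 49.9
```

```bash
python3 - <<'E'
from h import *
s=grab("scene");t=grab("top");st=bot.read_state();print(st["tcp_pos"],st["tool_rot"],st["joints"].round(2))
cv2.imwrite("pics/pre.png",np.hstack([crop(s,190,60,95,120,4),crop(t,340,185,95,120,4)]))
E
```

```text
[ 395.28275491 -323.88928992  272.427789  ] [-2.73941222e+00  2.35220424e-03 -1.68388327e+00] [-0.23 -0.11  0.99  2.15 -0.23  0.74 -0.77]
```

View pics/pre.png

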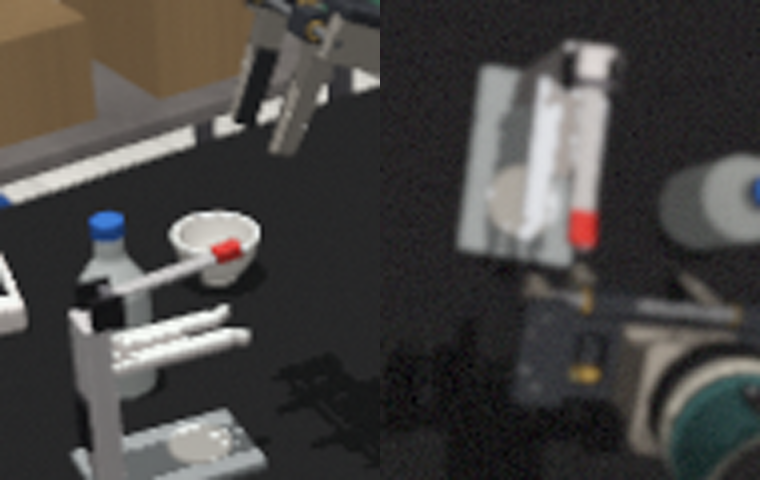

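Fingers are open above and in front of the tab, on line. Moving in and closing on it.

carry_out(
  series=[0,0,0,0,0,0.75,50,0,0,0,0,0,0.75,50,0,0,0,0,0,0.75,50,0,0,0,0,0,0.75,50,0,0,0,0,0,0,50,0,0,0,0,0,0,5,0,0,0,0,0,0,5,0,0,0,0,0,0,5,0,0,0,0,0,0,5,0,0,0,0,0,0,5],
)

```text
time_s: 5.13
tcp_pos: [434.2, -324.2, 190.8]
tool_rot: [-2.739, 0.001, -1.674]
contact_force: [0.1, 7.0, 0.3]
opening: 19.0
```

```bash
python3 - <<'E'
from h import *; from plan import *
st=bot.read_state();print(st["tcp_pos"],st["tool_rot"],st["contact_force"],st["opening"],st["joints"].round(2))
s=grab("scene");cv2.imwrite("pics/grip.png",crop(s,190,60,120,120,5))
# arc about hinge: stand frame
yaw=-0.11; ex=np.array([np.cos(yaw),np.sin(yaw),0]); ez=np.array([0,0,1.])
p=np.array([429.,-324.5,191]); H=p+ex*np.sqrt(105**2-9**2)-ez*9; th0=np.arcsin(9/105)
P=[];n=12
for k in range(1,n+1):
    th=th0+1.0*k/n; P.append((H+105*(-np.cos(th)*ex+np.sin(th)*ez),down(-1.68,0.4-0.9*k/n)))
rows(p,down(-1.68,.4),P,5)
E
```

```text
[ 434.17342105 -324.17939672  190.83352396] [-2.73914297e+00  9.83136963e-04 -1.67350977e+00] [0.11762695 6.97652012 0.34761539] 19.019434342672096 [-0.18  0.2   1.03  2.19 -0.75  0.66 -0.3 ]
call: -0.72,-0,-0,0,-0.15,-0.25,5,-0.71,-0,-0,0,-0.15,-0.25,5,-0.72,-0,-0,0,-0.15,-0.25,5,-0.71,-0,-0,0,-0.15,-0.25,5,-0.72,-0,-0,0,-0.15,-0.25,5,-0.72,-0,-0,0,-0.16,-0.24,5,-0.71,-0,-0,0,-0.16,-0.25,5,-0.72,-0,-0,0,-0.16,-0.24,5,-0.72,-0,-0,0,-0.17,-0.24,5,-0.71,-0.01,-0,0,-0.16,-0.24,5,-0.72,0,-0,0,-0.17,-0.24,5,-0.71,0,-0,0,-0.17,-0.24,5
end [ 484.4 -330.6  274.9] [ 2.642e+00  1.000e-03 -1.680e+00]
```

carry_out(
  series=[0,0,0,-0.05,0,0,5,0,0,0,0,0,0,5,0,0,0,0,0,0,5],
)

```text
time_s: 5.43
tcp_pos: [434.1, -322.4, 189.8]
tool_rot: [-2.741, 0.001, -1.673]
contact_force: [-0.5, 3.4, 1.1]
opening: 12.3
```

View pics/grip.png

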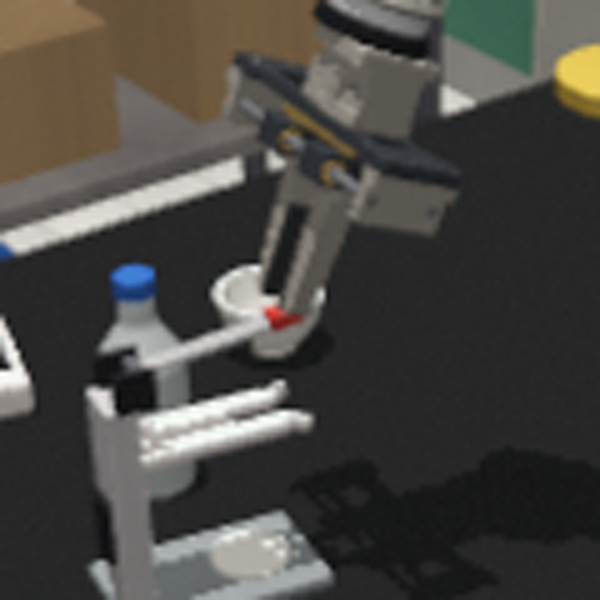

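carry_out(
  series=[0,0,0,0,0,0,5,-0.7,0,0,0,-0.15,-0.25,5,-0.7,0,0,0,-0.15,-0.25,5,-0.7,0,0,0,-0.15,-0.25,5],
)

```text
time_s: 5.77
tcp_pos: [440.0, -323.6, 216.2]
tool_rot: [-2.963, -0.001, -1.675]
contact_force: [4.8, 1.9, -3.6]
opening: 12.5
```

```bash
python3 - <<'E'
from h import *
s=grab("scene");t=grab("top")
print(bot.read_state()["joints"].round(2),bot.read_state()["moment"])
cv2.imwrite("pics/grip2.png",np.hstack([crop(s,210,60,80,100,5),crop(t,350,190,80,100,5)]))
E
```

```text
[-0.3   0.31  1.12  2.01 -0.49  0.91 -0.6 ] [1.02464154 0.84669338 0.1028508 ]
```

View pics/grip2.png

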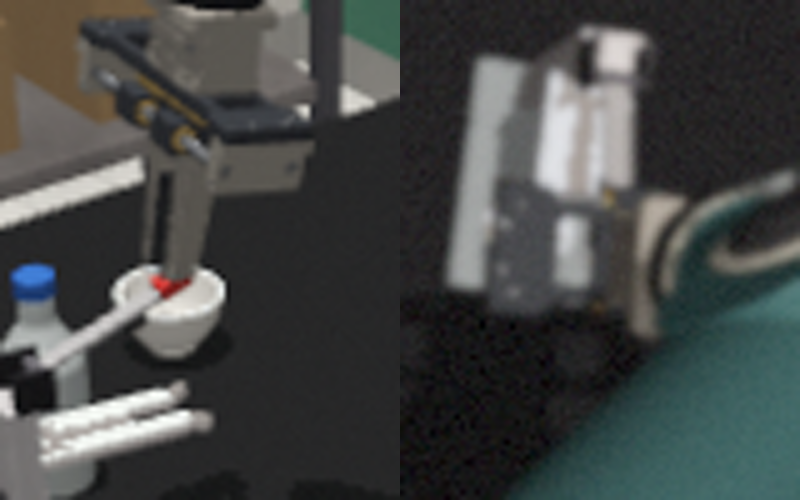

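The clip is rising with the gripper, so I'll continue the arc.

carry_out(
  series=[-0.7,0,0,0,-0.15,-0.25,5,-0.7,0,0,0,-0.15,-0.25,5,-0.7,0,0,0,-0.16,-0.24,5,-0.7,0,0,0,-0.16,-0.24,5,-0.7,0,0,0,-0.16,-0.24,5,-0.7,0,0,0,-0.17,-0.24,5,-0.7,0,0,0,-0.17,-0.24,5,-0.7,0,0,0,-0.17,-0.24,5,-0.7,0,0,0,-0.17,-0.24,5,0,0,0,0,0,0,5],
)

```text
time_s: 6.7
tcp_pos: [492.4, -329.3, 270.5]
tool_rot: [2.657, -0.003, -1.669]
contact_force: [0.4, 0.1, -2.1]
opening: 5.4
```

```bash
python3 - <<'E'
from h import *
s=grab("scene");t=grab("top")
print(bot.read_state())
cv2.imwrite("pics/grip3.png",np.hstack([crop(s,210,60,80,100,5),crop(t,350,190,80,100,5)]))
E
```

```text
{'time_s': 6.8, 'joints': array([-0.13685186,  0.77921068,  1.03673784,  1.37808504, -0.32384048,
        1.69151776, -0.7824489 ]), 'dq': array([-0.00582985, -0.05484761,  0.03082111,  0.04200072,  0.01241789,
        0.00262779, -0.00087002]), 'effort': array([-5.51368687e-01, -5.31829798e+01,  1.55657047e+01, -2.09924001e+01,
        1.02887616e+00,  1.14316396e+00,  5.78331150e-03]), 'tcp_pos': array([ 489.50068207, -329.72654876,  272.49157203]), 'tool_rot': array([ 2.66130405e+00, -2.47977302e-03, -1.67328536e+00]), 'contact_force': array([-0.85410918, -0.49790511,  0.2951361 ]), 'moment': array([-0.0261448 , -0.39513089,  0.02188899]), 'opening': 5.279041907905782}
```

View pics/grip3.png

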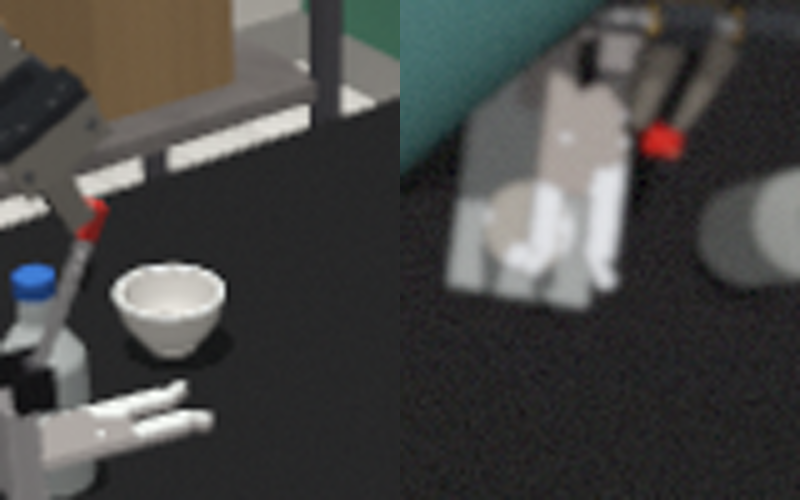

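The clip is at about 1.05 rad with the tab held only by the fingertips, and the fork is now clear in view (tine ends visible). I'll release, back off, come round to the front and push the clip further back.

```bash
python3 - <<'E'
from plan import *
p=np.array([489.5,-329.7,273.5]);R=Ro.from_euler("xyz",[2.661,-.002,-1.673])
q=p+R.apply([0,0,-84]); D=down(-1.68)
P=lin(p,R,q,R,3)+lin(q,R,[425,-323,350],D,7)+lin([425,-323,350],D,[425,-323,276],D,3)
p,R=rows(p,R,P,20)
ex=np.array([np.cos(-.11),np.sin(-.11),0])
rows(p,R,lin(p,R,p+ex*112,R,8),0)
E
```

```text
call: 0,0,0,0,-0,-0.93,20,0,0,0,-0,0,-0.94,20,0,0,0,-0,-0,-0.93,20,0.66,-0,0.01,0,0.44,0.22,20,0.65,-0.01,0.01,0,0.46,0.19,20,0.66,-0.01,0.01,0,0.47,0.16,20,0.65,-0,0,0,0.47,0.12,20,0.66,-0,0.01,0.01,0.49,0.09,20,0.65,-0.01,0.01,-0,0.49,0.06,20,0.66,-0,0.01,0,0.49,0.02,20,-0,-0,0,0,0,0.83,20,-0,-0,0,0,0,0.82,20
call: -0,-0,0,0,0,0.82,20
end [ 425.1 -323.   276. ] [-3.142 -0.    -1.68 ]
call: 0,0,0,0,-0.47,0,0,0,0,0,0,-0.46,0,0,0,0,0,0,-0.47,0,0,0,0,0,0,-0.47,0,0,0,0,0,0,-0.46,0,0,0,0,0,0,-0.47,0,0,0,0,0,0,-0.47,0,0,0,0,0,0,-0.46,0,0
end [ 536.3 -335.1  276. ] [-3.142 -0.    -1.68 ]
```

carry_out(
  series=[0,0,0,0,0,0,30,0,0,0,0,0,0,30,0,0,0,0,0,-0.93,30,0,0,0,0,0,-0.93,30,0,0,0,0,0,-0.93,20,0.66,0,0,0,0.44,0.22,10,0.65,0,0,0,0.46,0.19,0,0.66,0,0,0,0.47,0.16,0,0.65,0,0,0,0.47,0.12,0,0.66,0,0,0,0.49,0.09,0,0.65,0,0,0,0.49,0.06,0,0.66,0,0,0,0.49,0.02,0],
)

```text
time_s: 7.8
tcp_pos: [414.7, -321.5, 333.1]
tool_rot: [3.136, 0.009, -1.677]
contact_force: [-1.0, 0.6, 0.8]
opening: 0.3
```

carry_out(
  series=[0,0,0,0,0,0.83,0,0,0,0,0,0,0.82,0,0,0,0,0,0,0.82,0,0,0,0,0,-0.47,0,0,0,0,0,0,-0.47,0,0,0,0,0,0,-0.47,0,0,0,0,0,0,-0.47,0,0],
)

```text
time_s: 8.38
tcp_pos: [471.2, -326.9, 258.9]
tool_rot: [3.133, 0.009, -1.677]
contact_force: [-1.3, 0.2, 0.4]
opening: 0.3
```

carry_out(
  series=[0,0,0,0,-0.45,-0.1,0,0,0,0,0,-0.45,-0.1,0,0,0,0,0,-0.45,-0.1,0,0,0,0,0,-0.45,-0.1,0,0,0,0,0,-0.4,0,0,0,0,0,0,0,0,0],
)

```text
time_s: 8.88
tcp_pos: [538.5, -333.6, 270.0]
tool_rot: [3.133, 0.007, -1.675]
contact_force: [-0.1, 0.7, 0.0]
opening: 0.3
```

```bash
python3 - <<'E'
from h import *
s=grab("scene");t=grab("top");print(bot.read_state()["tcp_pos"])
for c,n in((s,(235,95)),(t,(400,205))): 
    try: print(blob(c,(170,8),n,45,150,90))
    except Exception as e: print(e)
E
```

```text
[ 536.47448589 -333.9018721   269.81423134]
(array([206.9375 , 106.15625]), 32)
(array([nan, nan]), 0)h.py:17: RuntimeWarning: Mean of empty slice.
  return np.array([xx[m].mean(),yy[m].mean()]),int(m.sum())
  ret = ret.dtype.type(ret / rcount)
```

```bash
python3 - <<'E'
from h import *; from plan import *
s=grab("scene")
H=np.array([532.5,-336,182]);ex=np.array([np.cos(-.11),np.sin(-.11),0])
for th in (.12,1.57,1.7,1.8,1.9,2.0,2.1): print(th,proj(s,H+105*(-np.cos(th)*ex+[0,0,np.sin(th)])).round(1))
p=bot.read_state()["tcp_pos"];D=down(-1.68)
# withdraw then to caddy above
q=p-ex*70; a0=np.arctan2(q[1],q[0]);r0=np.hypot(*q[:2])
g=np.array([514.5,264.8,240]);a1=np.arctan2(g[1],g[0]);r1=np.hypot(*g[:2])
P=lin(p,D,q,D,3);n=23
for k in range(1,n+1):
    f=k/n;a=a0+(a1-a0)*f;r=r0+(r1-r0)*f; P.append(([r*np.cos(a),r*np.sin(a),p[2]+(240-p[2])*f],down(-1.68+1.45*f)))
rows(p,D,P,60)
E
```

```text
0.12 [[246.1 122.4]]
1.57 [[214.7 104.1]]
1.7 [[210.6 105.4]]
1.8 [[207.5 106.8]]
1.9 [[204.6 108.5]]
2.0 [[201.7 110.4]]
2.1 [[199.  112.7]]
call: 0,0,0,-0,0.78,0,60,0,0,0,-0,0.78,0,60,0,0,0,-0,0.77,0,60,0,0,-0.6,-0.79,-0.42,0.04,60,-0,0,-0.6,-0.79,-0.44,0.05,60,-0,0,-0.61,-0.77,-0.44,0.04,60,-0,0,-0.6,-0.77,-0.47,0.04,60,-0,0,-0.6,-0.77,-0.47,0.05,60,-0,0,-0.6,-0.75,-0.49,0.04,60,-0,0,-0.6,-0.75,-0.5,0.04,60,-0,0,-0.61,-0.74,-0.51,0.05,60,-0,0,-0.6,-0.74,-0.52,0.04,60
call: -0,0,-0.6,-0.72,-0.53,0.04,60,-0,0,-0.6,-0.72,-0.55,0.05,60,-0,0,-0.6,-0.71,-0.56,0.04,60,-0,0,-0.61,-0.7,-0.57,0.04,60,-0,0,-0.6,-0.7,-0.58,0.05,60,-0,0,-0.6,-0.68,-0.59,0.04,60,-0,0,-0.6,-0.67,-0.61,0.04,60,-0,0,-0.6,-0.67,-0.61,0.05,60,-0,0,-0.61,-0.66,-0.63,0.04,60,-0,0,-0.6,-0.64,-0.63,0.04,60,-0,0,-0.6,-0.64,-0.65,0.05,60,-0,0,-0.6,-0.63,-0.66,0.04,60
call: -0,0,-0.6,-0.61,-0.67,0.04,60,-0,0,-0.61,-0.61,-0.67,0.04,60
end [514.5 264.6 240.1] [ 3.142  0.    -0.23 ]
```

The clip is at about 1.8 rad. Now to the caddy.

carry_out(
  series=[0,0,0,0,0.78,0,0,0,0,0,0,0.78,0,0,0,0,0,0,0.77,0,10,0,0,-0.6,-0.79,-0.42,0.04,60,0,0,-0.6,-0.79,-0.44,0.05,60,0,0,-0.6,-0.77,-0.44,0.04,60,0,0,-0.6,-0.77,-0.47,0.04,60,0,0,-0.6,-0.77,-0.47,0.05,60,0,0,-0.6,-0.75,-0.49,0.04,60,0,0,-0.6,-0.75,-0.5,0.04,60,0,0,-0.6,-0.74,-0.51,0.05,60,0,0,-0.6,-0.74,-0.52,0.04,60],
)

```text
time_s: 10.03
tcp_pos: [562.9, -104.5, 259.8]
tool_rot: [3.137, 0.012, -1.108]
contact_force: [0.5, 0.0, -0.3]
opening: 59.8
```

carry_out(
  series=[0,0,-0.6,-0.72,-0.53,0.04,60,0,0,-0.6,-0.72,-0.55,0.05,60,0,0,-0.6,-0.71,-0.56,0.04,60,0,0,-0.6,-0.7,-0.57,0.04,60,0,0,-0.6,-0.7,-0.58,0.05,60,0,0,-0.6,-0.68,-0.59,0.04,60,0,0,-0.6,-0.67,-0.61,0.04,60,0,0,-0.6,-0.67,-0.61,0.05,60,0,0,-0.6,-0.66,-0.63,0.04,60,0,0,-0.6,-0.64,-0.63,0.04,60,0,0,-0.6,-0.64,-0.65,0.05,60,0,0,-0.6,-0.63,-0.66,0.04,60],
)

```text
time_s: 11.03
tcp_pos: [535.2, 215.6, 247.3]
tool_rot: [-3.136, 0.012, -0.354]
contact_force: [0.1, 0.1, -0.8]
opening: 60.1
```

carry_out(
  series=[0,0,-0.6,-0.61,-0.67,0,60,0,0,-0.6,-0.61,-0.67,0,60,0,0,0,0,0,0,60],
)

```text
time_s: 11.28
tcp_pos: [510.7, 270.5, 247.7]
tool_rot: [-3.133, 0.014, -0.22]
contact_force: [-0.3, 0.2, 0.6]
opening: 60.0
```

```bash
python3 - <<'E'
from h import *
s=grab("scene");t=grab("top");st=bot.read_state();print(st["tcp_pos"],st["tool_rot"],st["joints"].round(2))
cv2.imwrite("pics/fork.png",np.hstack([crop(s,205,130,50,70,8),crop(t,365,195,50,70,8)]))
# model-based: head silhouette centroid from initial blobs (green/blue/orange) and shaft columns
a=np.linspace(0,2*np.pi,40)
def cen(c,P):
    pts=np.array([[P[0]+10*np.cos(k),P[1]+10*np.sin(k),P[2]+h] for k in a for h in(-20,20)])
    hull=cv2.convexHull(proj(c,pts).astype(np.float32)); m=cv2.moments(hull); return np.array([m["m10"],m["m01"]])/m["m00"]
for n,u,v in (("g",[355.5,247.8],[180.4,218.4]),("b",[367.5,261.9],[163.3,215.2]),("o",[380.5,276.4],[145.7,210.9])):
    r=least_squares(lambda P:np.r_[cen(s,P)-u,cen(t,P)-v],(520,300,140)); print(n,r.x.round(1),r.fun.round(2))
    r=least_squares(lambda P:np.r_[cen(s,[*P,137])-u],(520,300)); print(" scene z137",r.x.round(1))
    r=least_squares(lambda P:np.r_[cen(t,[*P,137])-v],(520,300)); print(" top z137",r.x.round(1))
E
```

```text
[513.43511143 265.2109946  247.87691412] [-3.13523649  0.01144476 -0.22932008] [-0.83  0.31  0.38  1.75 -0.14  1.11 -0.63]
g [514.6 265.4 142.4] [ 0.85  0.01  0.24 -0.67]
 scene z137 [509.  258.9]
 top z137 [513.4 267.3]
b [524.4 315.5 136.1] [ 1.02  1.67  0.68 -0.12]
 scene z137 [522.7 310. ]
 top z137 [523.9 317.2]
o [538.1 365.  146.1] [ 0.78 -0.04  0.31 -0.59]
 scene z137 [532.5 359.7]
 top z137 [537.8 368.8]
```

View pics/fork.png

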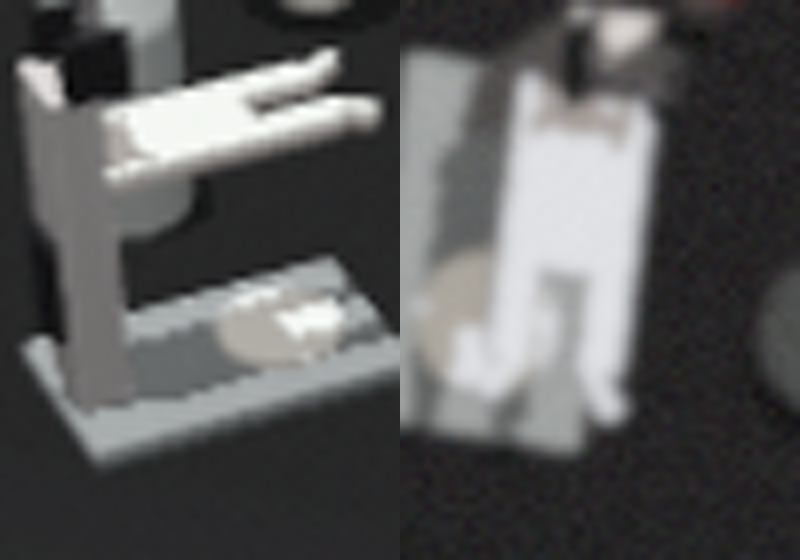

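The fork is clear now: the slot's closed end is near top pixel (385,229) and the tines open toward the bottom of the picture. Next I'll fit the slot edges and plan the grasp.

```bash
python3 - <<'E'
from h import *; from plan import *
t=grab("top");s=grab("scene");g=t["pixels"].mean(2)
import sys
L=[];Rr=[];O=[];Q=[]
for y in range(218,242):
    r=g[y,372:400].astype(float)
    d=np.diff(r); 
    th=170; w=r>th; 
    cr=[(372+i+(th-r[i])/(r[i+1]-r[i]),int(np.sign(d[i]))) for i in range(len(r)-1) if (r[i]>th)!=(r[i+1]>th)]
    print(y,[(round(a,1),b) for a,b in cr])
p=np.array([513.4,265.2,247.9]);R=Ro.from_euler("xyz",bot.read_state()["tool_rot"])
rows(p,R,[(p,down(-.23))],60)
rows(p,down(-.23),lin(p,down(-.23),[514.5,265.4,143],down(-.23),5),60)
E
```

```text
218 [(np.float64(377.9), 1), (np.float64(395.0), -1)]
219 [(np.float64(377.7), 1), (np.float64(394.9), -1)]
220 [(np.float64(377.5), 1), (np.float64(394.7), -1)]
221 [(np.float64(377.4), 1), (np.float64(394.5), -1)]
222 [(np.float64(377.3), 1), (np.float64(394.4), -1)]
223 [(np.float64(377.2), 1), (np.float64(394.2), -1)]
224 [(np.float64(377.1), 1), (np.float64(394.1), -1)]
225 [(np.float64(376.9), 1), (np.float64(394.1), -1)]
226 [(np.float64(376.6), 1), (np.float64(394.0), -1)]
227 [(np.float64(376.3), 1), (np.float64(393.9), -1)]
228 [(np.float64(376.0), 1), (np.float64(393.7), -1)]
229 [(np.float64(375.7), 1), (np.float64(393.5), -1)]
230 [(np.float64(375.5), 1), (np.float64(383.8), -1), (np.float64(386.6), 1), (np.float64(393.4), -1)]
231 [(np.float64(375.3), 1), (np.float64(384.6), -1), (np.float64(387.0), 1), (np.float64(393.2), -1)]
232 [(np.float64(375.2), 1), (np.float64(384.9), -1), (np.float64(386.8), 1), (np.float64(393.1), -1)]
233 [(np.float64(375.2), 1), (np.float64(385.1), -1), (np.float64(386.5), 1), (np.float64(393.1), -1)]
234 [(np.float64(374.3), 1), (np.float64(385.5), -1), (np.float64(386.4), 1), (np.float64(393.0), -1)]
235 [(np.float64(385.6), -1), (np.float64(386.3), 1), (np.float64(392.9), -1)]
236 [(np.float64(385.5), -1), (np.float64(386.3), 1), (np.float64(392.7), -1)]
237 [(np.float64(385.2), -1), (np.float64(386.2), 1), (np.float64(392.5), -1)]
238 [(np.float64(385.0), -1), (np.float64(385.7), 1), (np.float64(392.4), -1)]
239 [(np.float64(384.7), -1), (np.float64(385.6), 1), (np.float64(392.2), -1)]
240 [(np.float64(384.0), -1), (np.float64(385.9), 1), (np.float64(392.0), -1)]
241 [(np.float64(382.9), -1), (np.float64(385.9), 1), (np.float64(391.5), -1)]
call: -0.06,0.1,-0.03,0,0,0,60
end [513.4 265.2 247.9] [ 3.141  0.    -0.23 ]
call: 0,0,0,0.01,-0,0.7,60,0,0,0,0,-0.01,0.7,60,0,0,0,0.01,0,0.7,60,0,0,0,0.01,-0,0.7,60,0,0,0,0,-0,0.7,60
end [514.3 265.3 142.9] [ 3.142  0.    -0.23 ]
```

carry_out(
  series=[-0.06,0.1,-0.03,0,0,0,60,0,0,0,0.01,0,0.7,60,0,0,0,0,0,0.7,60,0,0,0,0.01,0,0.7,60,0,0,0,0.01,0,0.7,60,0,0,0,0,0,0.7,60,0,0,0,0,0,0,60],
)

```text
time_s: 12.07
tcp_pos: [513.0, 262.4, 138.8]
tool_rot: [3.136, 0.005, -0.229]
contact_force: [0.0, -1.6, -0.3]
opening: 60.3
```

```bash
python3 - <<'E'
from h import *
t=grab("top");s=grab("scene");print(bot.read_state()["tcp_pos"],bot.read_state()["tool_rot"])
a=onz(t,[384.7,231.9],130);b=onz(t,[384.7-.13*(-20),211.9],130);print(a,b,np.arctan2(*(b-a)[::-1]))
for yaw in(-.15,-.11):
  for X in (a,):
    ex=np.array([np.cos(yaw),np.sin(yaw),0]);ey=np.array([-ex[1],ex[0],0])
    S=np.r_[X,130]
    for n,l,m in(("closed L",9,9),("closed R",9,-9),("tipL",-40,9),("tipR",-40,-9)): print(yaw,n,((proj(s,S+ex*l+ey*m)[0]-[205,130])*8+4).round(0),((proj(t,S+ex*l+ey*m)[0]-[365,195])*8+[404,4]).round(0))
    H=S+ex*70+[0,0,52]; print("hinge",H,"tab .12",proj(s,H+105*(-np.cos(.12)*ex+[0,0,np.sin(.12)])),proj(t,H+105*(-np.cos(.12)*ex+[0,0,np.sin(.12)])))
E
```

```text
[515.26252079 263.89811554 142.51278624] [ 3.14016115e+00  1.40100673e-03 -2.28968634e-01]
[ 461.3104376 -326.8816202] [ 519.99970147 -338.06486178] -0.1882927684150976
-0.15 closed L [262. 117.] [539. 272.]
-0.15 closed R [243.  97.] [588. 278.]
-0.15 tipL [367.  87.] [527. 405.]
-0.15 tipR [348.  67.] [576. 411.]
hinge [ 530.52441306 -337.34228947  182.        ] tab .12 [[246.89845101 122.59104677]] [[389.78691229 242.07437357]]
-0.11 closed L [263. 117.] [538. 273.]
-0.11 closed R [243.  97.] [587. 277.]
-0.11 tipL [366.  85.] [531. 407.]
-0.11 tipR [346.  66.] [581. 411.]
hinge [ 530.88736446 -334.56610126  182.        ] tab .12 [[246.70577049 122.41054474]] [[390.28447154 242.12782868]]
```

carry_out(
  series=[0,0,0,0,0,0,10,0,0,0,0,0,0,10,0,0,0,0,0,0,10,0,0,0,0,0,0,10,0,0,0,0,0,0,10,0,0,0,0,0,0,10,0,0,0,0,0,0,10,0,0,0,0,0,0,10],
)

```text
time_s: 12.83
tcp_pos: [515.7, 265.3, 143.4]
tool_rot: [-3.14, 0.0, -0.227]
contact_force: [-0.2, 0.3, 4.2]
opening: 10.5
```

```bash
python3 - <<'E'
from h import *
t=grab("top");s=grab("scene");st=bot.read_state();print(st["opening"],st["contact_force"],st["tcp_pos"],st["moment"])
print(blob(s,(45,85),(356,247),14),blob(s,(100,130),(368,263),9),blob(s,(3,20),(381,277),9,150))
T=proj(s,st["tcp_pos"]);print(T,proj(t,st["tcp_pos"]))
cv2.imwrite("pics/g.png",np.hstack([crop(s,315,200,80,120,5),crop(t,135,180,80,120,5)]))
E
```

```text
9.569840762080036 [-0.85252118  0.58480168  5.5974015 ] [515.61966716 265.29858163 143.28387557] [-0.07259178  0.18637821  0.00019202]
(array([354.69565217, 251.08695652]), 69) (array([367.45038168, 261.8778626 ]), 131) (array([380.44755245, 276.27272727]), 143)
[[356.06136381 247.79658564]] [[180.69859843 217.40169707]]
```

View pics/g.png

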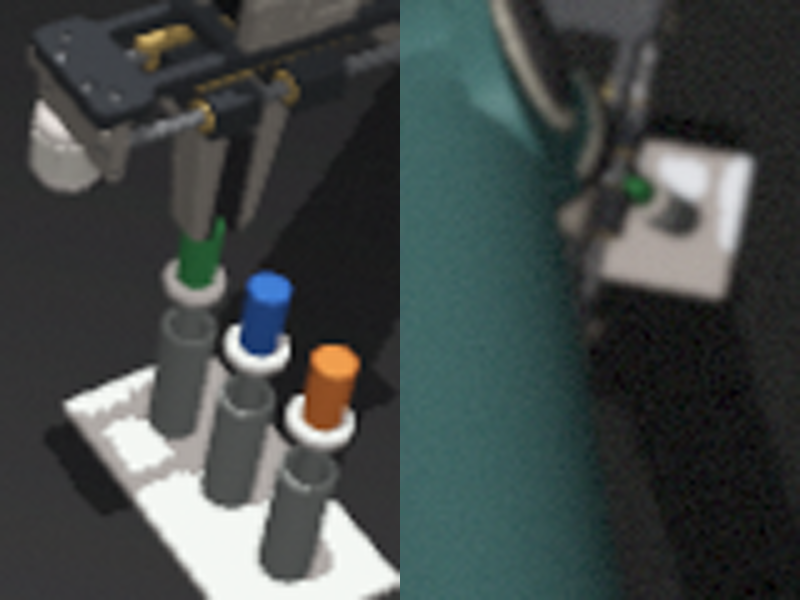

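```bash
python3 - <<'E'
from h import *; from plan import *
s=grab("scene")
def d(p,rpy,o,k,op,name):
    R=Ro.from_euler("xyz",rpy)
    for x in(-op/2-9,0,op/2+9):
        for z in(0,19): print(name,x,z,((proj(s,np.array(p)+R.apply([x,0,z]))[0]-o+.5)*k).round(0))
d([395.3,-323.9,272.4],[-2.739,.002,-1.684],[190,60],4,50,"pre")
d([434.2,-324.2,190.8],[-2.739,0,-1.674],[190,60],5,19,"grip")
d([515.6,265.3,143.3],[3.14,0,-.227],[315,200],5,9.6,"g")
E
```

```text
pre -34.0 0 [278. 169.]
pre -34.0 19 [271. 192.]
pre 0 0 [257. 153.]
pre 0 19 [250. 175.]
pre 34.0 0 [237. 136.]
pre 34.0 19 [230. 158.]
grip -18.5 0 [290. 334.]
grip -18.5 19 [281. 361.]
grip 0 0 [277. 322.]
grip 0 19 [268. 349.]
grip 18.5 0 [263. 310.]
grip 18.5 19 [255. 337.]
g -13.8 0 [232. 233.]
g -13.8 19 [226. 260.]
g 0 0 [208. 241.]
g 0 19 [203. 268.]
g 13.8 0 [184. 250.]
g 13.8 19 [179. 277.]
```

The picture shows the fingertips about 28 mm higher than the reported TCP implies. The earlier pictures of the tab grip show the same offset, so only the top of the head is pinched. I'll open, go 25 mm deeper and close again.

carry_out(
  series=[0,0,0,0,0,0,60,0,0,0,0,0,0,60,0,0,0,0,0,0,60,0,0,0,0,0,0,60,0,0,0,0,0,0,60,0,0,0,0,0,0.28,60,0,0,0,0,0,0.28,60,0,0,0,0,0,0.28,60,0,0,0,0,0,0,60,0,0,0,0,0,0,60],
)

```text
time_s: 13.82
tcp_pos: [514.3, 264.5, 116.1]
tool_rot: [3.14, 0.003, -0.228]
contact_force: [0.7, -0.3, -0.5]
opening: 59.8
```

```bash
python3 - <<'E'
from h import *
s=grab("scene");t=grab("top");st=bot.read_state();print(st["opening"],st["contact_force"],st["tcp_pos"],st["tool_rot"])
print(blob(s,(45,85),(356,247),14))
cv2.imwrite("pics/g2.png",np.hstack([crop(s,315,200,80,120,5),crop(t,135,180,80,120,5)]))
E
```

```text
59.99002848299432 [-0.04740314 -0.23710159 -0.80538029] [515.10720286 264.87730881 117.17430708] [ 3.14119204e+00  1.24862908e-03 -2.27553082e-01]
(array([358.57017544, 247.23684211]), 114)
```

View pics/g2.png

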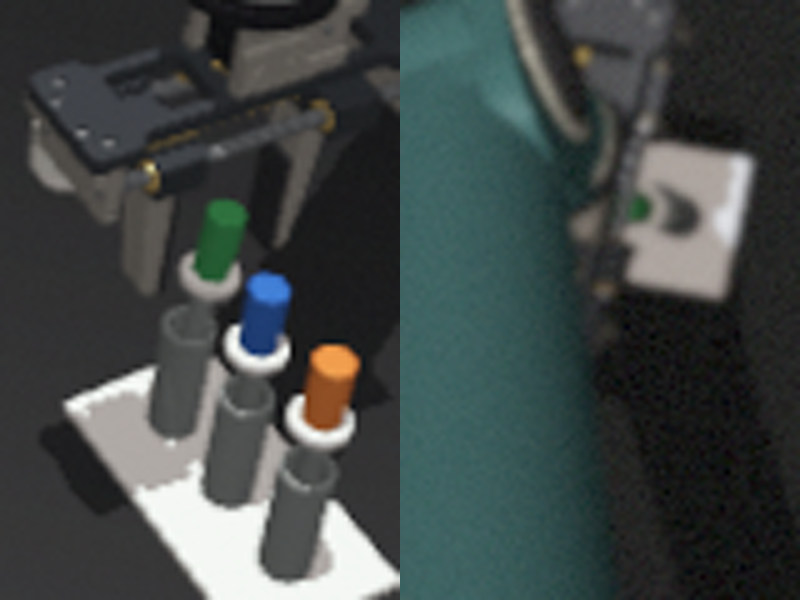

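The head is now between the pads with the tips just above the collar, though the probe leans a little after the first pinch. Closing.

carry_out(
  series=[0,0,0,0,0,0,10,0,0,0,0,0,0,10,0,0,0,0,0,0,10,0,0,0,0,0,0,10,0,0,0,0,0,0,10,0,0,0,0,0,0,10,0,0,0,0,0,0,10,0,0,0,0,0,0,10,0,0,0,0,0,0,10],
)

```text
time_s: 14.67
tcp_pos: [515.1, 265.0, 117.4]
tool_rot: [3.142, 0.001, -0.227]
contact_force: [0.4, -0.1, 1.9]
opening: 19.1
```

```bash
python3 - <<'E'
from h import *
s=grab("scene");t=grab("top");st=bot.read_state();print(st["opening"],st["contact_force"],st["tcp_pos"],st["tool_rot"])
print(blob(s,(45,85),(356,247),14),blob(t,(45,85),(181,218),9))
E
```

```text
19.348681975611033 [-0.70845726 -0.44844611  0.79945407] [515.07239802 265.00166129 117.38586575] [ 3.14155928e+00  1.14188662e-03 -2.27465446e-01]
(array([357.13333333, 248.71666667]), 60) (array([183.25, 218.25]), 4)
```

Gripped at 19.3 mm, which is the head's width. Lifting straight up.

carry_out(
  series=[0,0,0,0,0,-0.3,10,0,0,0,0,0,-0.5,10,0,0,0,0,0,-0.6,10,0,0,0,0,0,-0.6,10,0,0,0,0,0,-0.6,10,0,0,0,0,0,-0.6,10,0,0,0,0,0,-0.3,10,0,0,0,0,0,0,10,0,0,0,0,0,0,10],
)

```text
time_s: 15.52
tcp_pos: [515.0, 265.0, 222.4]
tool_rot: [-3.141, 0.001, -0.227]
contact_force: [0.2, -0.5, -0.6]
opening: 19.0
```

```bash
cat > lean.py <<'E'
from h import *
def shaft(c,st,r=70):
    """axis of the collar/shaft below TCP: returns grey mask row centroids"""
    pass
E
python3 - <<'E'
from h import *; from plan import *
s=grab("scene");t=grab("top");st=bot.read_state();print(st["opening"],st["contact_force"],st["tcp_pos"],st["tool_rot"])
T=st["tcp_pos"];print(proj(s,T),proj(t,T))
print(blob(s,(45,85),proj(s,T)[0],16),blob(s,(100,130),(368,263),9),blob(s,(3,20),(381,277),9,150))
cv2.imwrite("pics/lift.png",np.hstack([crop(s,315,180,80,120,5),crop(t,135,180,80,120,5)]))
p=T;Y0=-.2275;D=down(Y0);g=np.array([382,-317.5,217.])
a0=np.arctan2(p[1],p[0]);r0=np.hypot(*p[:2]);a1=np.arctan2(g[1],g[0]);r1=np.hypot(*g[:2]);P=[];n=26
for k in range(1,n+1):
    f=k/n;a=a0+(a1-a0)*f;r=r0+(r1-r0)*min(1,f/.75); P.append(([r*np.cos(a),r*np.sin(a),p[2]],down(Y0+(-1.69-Y0)*f)))
rows(p,D,P,10)
E
```

```text
19.00786991093899 [ 0.55761976  0.99414328 -0.23768862] [514.39617827 264.64342264 221.19179691] [ 3.14001078e+00  2.64492914e-03 -2.27348513e-01]
[[360.58750082 224.05456517]] [[174.22498428 214.19432718]]
(array([363.13888889, 216.80555556]), 72) (array([367.41666667, 261.86363636]), 132) (array([380.44755245, 276.27272727]), 143)
call: 0,-0,0.54,0.43,0.76,0,10,-0,-0,0.53,0.44,0.75,0,10,-0,-0,0.54,0.45,0.74,0,10,-0,-0,0.54,0.44,0.73,0,10,-0,-0,0.54,0.46,0.72,0,10,-0,-0,0.53,0.45,0.71,0,10,-0,-0,0.54,0.46,0.7,0,10,-0,-0,0.54,0.46,0.69,0,10,-0,-0,0.53,0.47,0.68,0,10,-0,-0,0.54,0.47,0.67,0,10,-0,-0,0.54,0.47,0.66,0,10,-0,-0,0.54,0.48,0.65,0,10
call: -0,-0,0.53,0.48,0.65,0,10,-0,-0,0.54,0.48,0.63,0,10,-0,-0,0.54,0.48,0.62,0,10,-0,-0,0.53,0.48,0.61,0,10,-0,-0,0.54,0.49,0.61,0,10,-0,-0,0.54,0.49,0.59,0,10,-0,-0,0.54,0.49,0.58,0,10,-0,-0,0.53,0.54,0.52,0,10,-0,-0,0.54,0.59,0.46,0,10,-0,-0,0.54,0.59,0.46,0,10,-0,-0,0.53,0.59,0.44,0,10,-0,-0,0.54,0.61,0.44,0,10
call: -0,-0,0.54,0.6,0.43,0,10,-0,-0,0.54,0.61,0.43,0,10
end [ 381.9 -317.4  221.2] [ 3.142  0.    -1.69 ]
```

carry_out(
  series=[0,0,0.54,0.43,0.76,0,10,0,0,0.54,0.44,0.75,0,10,0,0,0.54,0.45,0.74,0,10,0,0,0.54,0.44,0.73,0,10,0,0,0.54,0.46,0.72,0,10,0,0,0.54,0.45,0.71,0,10,0,0,0.54,0.46,0.7,0,10,0,0,0.54,0.46,0.69,0,10,0,0,0.54,0.47,0.68,0,10,0,0,0.54,0.47,0.67,0,10,0,0,0.54,0.47,0.66,0,10,0,0,0.54,0.48,0.65,0,10],
)

```text
time_s: 16.62
tcp_pos: [526.9, -35.9, 222.3]
tool_rot: [3.141, 0.001, -0.912]
contact_force: [-0.1, 0.0, -0.8]
opening: 19.5
```

carry_out(
  series=[0,0,0.54,0.48,0.65,0,10,0,0,0.54,0.48,0.63,0,10,0,0,0.54,0.48,0.62,0,10,0,0,0.54,0.48,0.61,0,10,0,0,0.54,0.49,0.61,0,10,0,0,0.54,0.49,0.59,0,10,0,0,0.54,0.49,0.58,0,10,0,0,0.54,0.54,0.52,0,10,0,0,0.54,0.59,0.46,0,10,0,0,0.54,0.59,0.46,0,10,0,0,0.54,0.59,0.44,0,10,0,0,0.54,0.61,0.44,0,10],
)

```text
time_s: 17.62
tcp_pos: [406.8, -282.7, 222.5]
tool_rot: [3.141, 0.0, -1.59]
contact_force: [-0.0, -0.0, -2.0]
opening: 19.2
```

carry_out(
  series=[0,0,0.53,0.6,0.43,0,10,0,0,0.5,0.6,0.43,0,10,0,0,0,0,0,0,10,0,0,0,0,0,0,10,0,0,0,0,0,0,10],
)

```text
time_s: 18.03
tcp_pos: [380.8, -315.8, 222.3]
tool_rot: [3.14, 0.001, -1.693]
contact_force: [0.1, -0.1, -1.3]
opening: 19.3
```

```bash
python3 - <<'E'
from h import *
s=grab("scene");t=grab("top");st=bot.read_state();T=st["tcp_pos"];print(st["opening"],st["contact_force"],T,st["tool_rot"],st["joints"].round(2))
print(proj(s,T).round(1),proj(t,T).round(1)); 
for z in (0,20,-20,-40,-60,-80,-110): print(z,proj(s,T+[0,0,z]).round(1),proj(t,T+[0,0,z]).round(1))
print(blob(s,(45,85),proj(s,T)[0],18))
g=s["pixels"].mean(2)
u,v=proj(s,T)[0].astype(int)
print(u-14)
for y in range(v-8,v+46,2): print(y,g[y,u-14:u+18].astype(int).tolist())
E
```

```text
19.340436898383416 [ 0.30137402  1.16286486 -0.28006876] [ 381.31671647 -315.21983228  222.30434647] [ 3.14036832e+00  3.92114463e-04 -1.69085051e+00] [-0.18  0.23  0.94  1.99 -0.22  1.02 -0.83]
[[259.2 111.6]] [[391.3 258.8]]
0 [[259.2 111.6]] [[391.3 258.8]]
20 [[259.1 106. ]] [[393.4 258.6]]
-20 [[259.4 117.1]] [[389.2 258.9]]
-40 [[259.5 122.5]] [[387.2 259.1]]
-60 [[259.6 127.7]] [[385.3 259.3]]
-80 [[259.7 132.9]] [[383.4 259.5]]
-110 [[259.9 140.5]] [[380.8 259.7]]
(array([257.5, 106.5]), 16)
245
103 [38, 39, 38, 39, 38, 38, 38, 39, 55, 64, 25, 36, 43, 53, 78, 80, 80, 81, 81, 79, 64, 38, 39, 40, 38, 40, 40, 39, 39, 38, 38, 39]
105 [38, 38, 39, 39, 40, 39, 40, 39, 49, 54, 26, 34, 41, 51, 77, 79, 80, 81, 81, 79, 62, 38, 39, 38, 39, 39, 38, 39, 38, 39, 39, 39]
107 [38, 38, 39, 38, 39, 39, 40, 38, 42, 41, 32, 38, 45, 49, 70, 80, 80, 81, 80, 74, 54, 38, 40, 39, 39, 38, 40, 38, 39, 39, 38, 37]
109 [38, 39, 38, 38, 40, 38, 39, 39, 40, 39, 39, 43, 43, 50, 69, 80, 80, 78, 75, 63, 47, 38, 38, 37, 38, 38, 38, 38, 40, 39, 38, 39]
111 [38, 38, 40, 39, 38, 39, 39, 40, 39, 39, 86, 121, 91, 5
[... 2405 characters left out ...]
38, 37, 38, 39, 38, 39, 39, 39, 39]
147 [79, 66, 53, 39, 40, 38, 39, 37, 38, 38, 39, 40, 39, 37, 39, 38, 39, 38, 38, 39, 39, 40, 40, 38, 39, 38, 38, 39, 40, 38, 39, 39]
149 [39, 37, 39, 40, 40, 39, 38, 39, 40, 40, 39, 39, 39, 38, 39, 38, 40, 38, 38, 38, 39, 39, 39, 38, 39, 38, 37, 40, 38, 40, 38, 37]
151 [38, 39, 39, 39, 39, 40, 38, 38, 39, 39, 39, 39, 39, 38, 39, 39, 37, 39, 38, 39, 39, 38, 39, 40, 38, 38, 38, 39, 38, 39, 38, 39]
153 [39, 38, 40, 39, 39, 38, 39, 41, 39, 39, 39, 38, 36, 28, 30, 26, 27, 23, 23, 23, 24, 24, 31, 39, 39, 40, 39, 39, 38, 39, 40, 39]
155 [38, 38, 38, 38, 38, 39, 35, 29, 27, 26, 23, 24, 24, 23, 23, 24, 24, 24, 23, 23, 23, 25, 28, 37, 39, 39, 38, 38, 38, 37, 40, 39]
```

The probe is held upright: its shaft column is 259.7–259.9 from collar to tip, against about 259.6 predicted. The tip is about 111 mm below the reported TCP, so the collar's underside is at TCP−6. Next: lower to TCP z≈142 in front of the slot mouth, then slide in.

carry_out(
  series=[0,0,0,0.06,0,0.6,10,0,0,0,0,0,0.7,10,0,0,0,0,0,0.7,10,0,0,0,0,0,0.6,10,0,0,0,0,0,0,10,0,0,0,0,0,0,10,0,0,0,0,0,0,10],
)

```text
time_s: 18.72
tcp_pos: [381.2, -318.0, 145.2]
tool_rot: [3.141, -0.001, -1.692]
contact_force: [0.5, -0.6, -1.2]
opening: 19.5
```

```bash
python3 - <<'E'
from h import *
s=grab("scene");t=grab("top");st=bot.read_state();T=st["tcp_pos"];print(st["opening"],st["contact_force"],T,st["tool_rot"])
print(proj(s,T).round(1),[proj(s,T+[0,0,z]).round(1)[0].tolist() for z in(-3,-9,-111)])
g=s["pixels"].mean(2);u,v=proj(s,T)[0].astype(int)
print(u-12)
for y in range(v-6,v+36,2): print(y,g[y,u-12:u+14].astype(int).tolist())
E
```

```text
19.35643810388799 [ 0.32260501 -0.04819506 -0.72305414] [ 381.37418173 -318.16111834  145.59488841] [-3.14057700e+00 -6.41632575e-04 -1.69195277e+00]
[[259.2 131.7]] [[259.2, 132.5], [259.2, 134.0], [259.8, 158.9]]
247
125 [128, 126, 124, 121, 110, 74, 43, 49, 33, 35, 42, 55, 77, 79, 79, 79, 81, 75, 53, 39, 39, 39, 39, 39, 37, 39]
127 [124, 121, 114, 89, 45, 23, 27, 35, 36, 34, 42, 51, 72, 80, 80, 81, 81, 73, 50, 40, 40, 39, 38, 38, 39, 40]
129 [124, 111, 53, 24, 24, 21, 22, 22, 26, 33, 45, 49, 70, 79, 80, 80, 81, 72, 43, 40, 39, 38, 39, 39, 38, 39]
131 [39, 24, 25, 22, 23, 22, 23, 29, 65, 101, 94, 57, 67, 70, 65, 98, 123, 85, 39, 38, 38, 38, 39, 38, 39, 39]
133 [24, 24, 22, 30, 33, 36, 37, 39, 100, 152, 151, 124, 108, 108, 128, 159, 151, 88, 40, 39, 39, 39, 38, 38, 39, 39]
135 [38, 39, 39, 39, 39, 39, 38, 39, 45, 68, 102, 131, 145, 145, 134, 103, 81, 44, 38, 39, 39, 38, 39, 38, 39, 39]
137 [79, 38, 39, 38, 39, 39, 39, 38, 40, 40, 41, 56, 76, 76, 66, 42, 39, 39, 39, 40, 40, 39, 39, 39, 38, 38]
139 [58, 39, 39, 39, 38, 39, 38, 39, 39, 38, 40, 56, 75, 76, 67, 41, 38, 39, 39, 38, 39, 38
[... 752 characters left out ...]
 39, 26, 30, 37, 38, 39, 39, 39, 38, 38, 38]
155 [40, 38, 35, 28, 29, 27, 23, 23, 25, 23, 23, 47, 75, 77, 68, 39, 23, 23, 29, 40, 38, 40, 39, 39, 39, 39]
157 [39, 34, 23, 24, 23, 26, 25, 24, 24, 23, 23, 47, 75, 78, 70, 48, 35, 24, 23, 29, 30, 27, 27, 30, 29, 28]
159 [39, 39, 38, 39, 36, 31, 23, 24, 24, 28, 38, 46, 66, 77, 70, 45, 39, 38, 32, 25, 23, 25, 23, 22, 24, 23]
161 [40, 38, 39, 40, 39, 38, 38, 31, 23, 22, 23, 32, 36, 30, 29, 27, 24, 24, 24, 23, 25, 22, 24, 22, 23, 26]
163 [111, 39, 38, 38, 39, 39, 38, 36, 26, 21, 23, 23, 24, 23, 23, 23, 24, 23, 21, 23, 24, 24, 23, 23, 24, 25]
165 [156, 94, 54, 40, 39, 39, 38, 39, 37, 33, 23, 25, 23, 22, 24, 23, 23, 24, 24, 24, 23, 23, 24, 22, 24, 22]
```

carry_out(
  series=[0,0,0,0,-0.25,0,10,0,0,0,0,-0.25,0,10,0,0,0,0,-0.25,0,10,0,0,0,0,-0.25,0,10,0,0,0,0,-0.25,0,10,0,0,0,0,-0.25,0,10,0,0,0,0,-0.2,0,10,0,0,0,0,0,0,10],
)

```text
time_s: 19.48
tcp_pos: [432.5, -324.1, 144.2]
tool_rot: [3.141, -0.001, -1.691]
contact_force: [-0.1, -0.7, -0.1]
opening: 19.3
```

```bash
python3 - <<'E'
from h import *
s=grab("scene");t=grab("top");st=bot.read_state();T=st["tcp_pos"];print(st["opening"],st["contact_force"],T,st["tool_rot"])
print([(z,proj(s,T+[0,0,z]).round(1)[0].tolist()) for z in(-3,-6,-14,-50,-111)])
g=s["pixels"].mean(2);u,v=proj(s,T-[0,0,6])[0].astype(int);print(u-14)
for y in range(v-6,v+16): print(y,g[y,u-14:u+14].astype(int).tolist())
E
```

```text
19.10042756532136 [-0.01611257  0.17265187 -0.67762564] [ 430.87932903 -324.02073724  144.15351336] [ 3.13968096e+00 -1.48633410e-04 -1.69244111e+00]
[(-3, [246.3, 136.8]), (-6, [246.3, 137.5]), (-14, [246.4, 139.6]), (-50, [246.9, 148.6]), (-111, [247.6, 163.3])]
232
131 [39, 40, 39, 34, 24, 24, 23, 24, 31, 36, 27, 37, 50, 61, 76, 78, 80, 81, 77, 57, 24, 25, 28, 35, 38, 40, 38, 38]
132 [38, 38, 38, 37, 35, 32, 22, 25, 23, 27, 25, 36, 50, 61, 78, 80, 80, 81, 78, 57, 22, 27, 37, 38, 40, 38, 39, 38]
133 [40, 40, 39, 38, 39, 38, 35, 32, 23, 24, 23, 38, 54, 60, 77, 80, 80, 80, 78, 61, 36, 37, 38, 38, 39, 39, 40, 39]
134 [39, 39, 39, 39, 39, 39, 40, 38, 35, 36, 35, 44, 51, 57, 78, 80, 80, 80, 73, 55, 39, 40, 40, 38, 38, 38, 38, 39]
135 [38, 39, 40, 40, 39, 39, 39, 39, 39, 38, 68, 88, 52, 61, 76, 73, 67, 96, 114, 43, 39, 39, 37, 39, 38, 39, 39, 39]
136 [39, 39, 39, 39, 38, 40, 39, 38, 38, 52, 115, 139, 54, 59, 63, 61, 67, 122, 144, 64, 39, 39, 39, 40, 40, 39, 40, 39]
137 [37, 41, 39, 38, 38, 39, 39, 39, 52, 77, 129, 159, 118, 74, 58, 81, 128, 161, 150, 65, 40, 39, 39, 38, 37, 39, 39, 38]
1
[... 1228 characters left out ...]
, 186, 178, 160, 153, 137, 128, 106, 99, 86, 89, 83, 66, 42, 39, 38, 39, 38, 38, 38, 39, 39, 38, 38]
148 [210, 195, 178, 159, 153, 137, 128, 106, 99, 81, 75, 57, 53, 56, 76, 77, 67, 43, 39, 40, 39, 40, 38, 38, 40, 39, 39, 38]
149 [156, 144, 132, 116, 101, 89, 76, 58, 52, 38, 38, 40, 41, 56, 75, 77, 67, 42, 39, 37, 39, 38, 39, 38, 38, 39, 39, 39]
150 [102, 89, 78, 67, 54, 45, 39, 39, 39, 38, 39, 37, 39, 56, 75, 77, 66, 44, 39, 38, 39, 38, 39, 40, 39, 38, 39, 40]
151 [54, 45, 39, 38, 39, 39, 37, 38, 39, 38, 39, 39, 54, 74, 75, 77, 77, 69, 38, 39, 39, 38, 38, 38, 39, 39, 38, 38]
152 [39, 40, 39, 39, 39, 38, 39, 38, 38, 39, 39, 39, 46, 81, 102, 86, 84, 62, 38, 39, 39, 40, 38, 39, 39, 39, 39, 40]
```

The shaft is between the tines with no side force. Continuing inward.

carry_out(
  series=[0,0,0,0,-0.15,0,10,0,0,0,0,-0.15,0,10,0,0,0,0,-0.15,0,10,0,0,0,0,-0.15,0,10,0,0,0,0,-0.15,0,10,0,0,0,0,-0.15,0,10,0,0,0,0,-0.1,0,10,0,0,0,0,0,0,10],
)

```text
time_s: 20.25
tcp_pos: [461.6, -327.6, 144.2]
tool_rot: [3.14, -0.0, -1.692]
contact_force: [-0.1, 0.1, -1.2]
opening: 19.0
```

carry_out(
  series=[0,0,0,0,-0.05,0,10,0,0,0,0,0,0,10,0,0,0,0,0,0,10],
)

```text
time_s: 20.5
tcp_pos: [462.1, -327.8, 144.3]
tool_rot: [3.14, 0.0, -1.693]
contact_force: [-0.9, -0.4, -0.3]
opening: 18.9
```

carry_out(
  series=[0,0,0,0,-0.05,0,10,0,0,0,0,0,0,10,0,0,0,0,0,0,10],
)

```text
time_s: 20.75
tcp_pos: [463.9, -327.9, 144.4]
tool_rot: [3.141, 0.0, -1.692]
contact_force: [-0.1, -0.4, -0.6]
opening: 19.2
```

carry_out(
  series=[0,0,0,0,-0.05,0,10,0,0,0,0,0,0,10,0,0,0,0,0,0,10],
)

```text
time_s: 21.0
tcp_pos: [465.4, -328.1, 144.3]
tool_rot: [3.14, -0.0, -1.692]
contact_force: [0.1, 0.7, -0.6]
opening: 19.2
```

carry_out(
  series=[0,0,0,0,-0.05,0,10,0,0,0,0,0,0,10,0,0,0,0,0,0,10],
)

```text
time_s: 21.25
tcp_pos: [466.8, -328.3, 144.3]
tool_rot: [3.14, -0.0, -1.692]
contact_force: [-0.2, 1.1, -3.2]
opening: 19.3
```

carry_out(
  series=[0,0,0,0,-0.03,0,10,0,0,0,0,0,0,10,0,0,0,0,0,0,10],
)

```text
time_s: 21.5
tcp_pos: [467.6, -328.5, 144.3]
tool_rot: [3.14, 0.0, -1.693]
contact_force: [-0.1, -0.2, -0.8]
opening: 19.2
```

```bash
python3 - <<'E'
from h import *
s=grab("scene");t=grab("top");st=bot.read_state();T=st["tcp_pos"];print(st["opening"],st["contact_force"],st["moment"],T,st["tool_rot"])
print([(z,proj(s,T+[0,0,z]).round(1)[0].tolist()) for z in(-3,-6,-14,-50,-111)])
g=s["pixels"].mean(2);u,v=proj(s,T-[0,0,6])[0].astype(int);print(u-14)
for y in range(v-8,v+32,2): print(y,g[y,u-14:u+14].astype(int).tolist())
cv2.imwrite("pics/slot.png",np.hstack([crop(s,200,90,75,120,5),crop(t,350,180,75,120,5)]))
E
```

```text
19.07205663720113 [ 0.3672378  -0.38749704 -1.06041343] [0.02372773 0.24049265 0.02036509] [ 467.56993186 -328.44087982  144.29577212] [ 3.14026423e+00  9.42330721e-06 -1.69260198e+00]
[(-3, [236.5, 139.7]), (-6, [236.5, 140.4]), (-14, [236.7, 142.5]), (-50, [237.3, 151.6]), (-111, [238.2, 166.3])]
222
132 [173, 170, 164, 149, 121, 68, 39, 38, 48, 52, 27, 38, 52, 59, 77, 80, 81, 82, 82, 70, 31, 24, 23, 25, 23, 23, 24, 23]
134 [154, 144, 128, 114, 99, 73, 39, 39, 40, 39, 28, 34, 44, 55, 78, 81, 81, 81, 81, 72, 43, 36, 35, 36, 36, 37, 35, 35]
136 [115, 111, 108, 106, 102, 85, 39, 40, 39, 38, 39, 42, 41, 53, 79, 82, 80, 80, 82, 70, 37, 38, 68, 111, 114, 61, 39, 38]
138 [112, 111, 108, 107, 103, 89, 46, 39, 39, 40, 51, 83, 89, 52, 70, 74, 65, 80, 128, 157, 155, 157, 161, 149, 127, 87, 37, 38]
140 [113, 111, 109, 107, 104, 89, 49, 69, 99, 124, 154, 157, 152, 119, 82, 92, 106, 130, 162, 153, 145, 141, 128, 101, 59, 39, 38, 38]
142 [178, 201, 229, 230, 234, 238, 240, 218, 169, 169, 168, 159, 146, 144, 145, 146, 145, 131, 101, 96, 81, 91, 104, 123, 154, 146, 128, 128]
144 [244, 244, 244, 244
[... 1098 characters left out ...]
 22, 22, 24, 28, 33, 39, 39, 40, 40]
162 [39, 39, 39, 39, 39, 41, 35, 28, 26, 23, 22, 21, 23, 25, 38, 66, 77, 71, 50, 27, 24, 36, 55, 71, 72, 44, 39, 38]
164 [39, 40, 39, 38, 39, 35, 21, 23, 23, 23, 25, 23, 24, 24, 53, 79, 77, 83, 125, 164, 158, 123, 104, 105, 104, 89, 51, 28]
166 [39, 39, 39, 39, 39, 38, 39, 68, 116, 145, 157, 142, 103, 120, 131, 111, 76, 76, 118, 162, 157, 148, 139, 115, 107, 107, 104, 87]
168 [73, 119, 147, 158, 160, 167, 175, 172, 172, 172, 182, 190, 168, 172, 172, 169, 163, 164, 166, 171, 172, 172, 172, 171, 159, 126, 105, 104]
170 [172, 173, 173, 173, 172, 172, 160, 129, 129, 137, 158, 172, 172, 172, 172, 172, 172, 172, 172, 171, 172, 172, 172, 172, 172, 159, 114, 103]
```

carry_out(
  series=[0,0,0,0,-0.04,0,10,0,0,0,0,0,0,10,0,0,0,0,0,0,10],
)

```text
time_s: 21.85
tcp_pos: [468.1, -328.5, 144.2]
tool_rot: [3.139, 0.0, -1.693]
contact_force: [-3.7, 0.6, 1.4]
opening: 19.2
```

carry_out(
  series=[0,0,0,0,-0.04,0,10,0,0,0,0,0,0,10,0,0,0,0,0,0,10],
)

```text
time_s: 22.1
tcp_pos: [468.6, -328.6, 144.2]
tool_rot: [3.138, 0.001, -1.693]
contact_force: [-5.1, 1.2, 3.4]
opening: 19.1
```

Contact with the closed end shows at x≈468, with Fx about −5 N. I'll back off 1.5 mm and lower until the collar rests.

carry_out(
  series=[0,0,0,0,0.06,0,10,0,0,0,0,0,0.06,10,0,0,0,0,0,0.06,10,0,0,0,0,0,0.05,10,0,0,0,0,0,0,10,0,0,0,0,0,0,10],
)

```text
time_s: 22.6
tcp_pos: [468.0, -328.4, 138.7]
tool_rot: [3.14, 0.0, -1.693]
contact_force: [-2.3, -0.4, -1.9]
opening: 19.0
```

carry_out(
  series=[0,0,0,0,0,0.05,10,0,0,0,0,0,0,10,0,0,0,0,0,0,10],
)

```text
time_s: 22.85
tcp_pos: [468.1, -328.5, 137.5]
tool_rot: [3.14, 0.0, -1.693]
contact_force: [-3.6, 0.5, -2.1]
opening: 19.2
```

carry_out(
  series=[0,0,0,0,0,0.05,10,0,0,0,0,0,0,10,0,0,0,0,0,0,10],
)

```text
time_s: 23.1
tcp_pos: [468.1, -328.6, 136.5]
tool_rot: [3.14, 0.0, -1.693]
contact_force: [-5.3, 1.7, 3.8]
opening: 19.3
```

carry_out(
  series=[0,0,0,0,0.05,0,10,0,0,0,0,0,0,10,0,0,0,0,0,0,10],
)

```text
time_s: 23.35
tcp_pos: [467.7, -328.5, 136.5]
tool_rot: [-3.141, -0.001, -1.692]
contact_force: [-0.6, 0.5, 2.1]
opening: 19.3
```

carry_out(
  series=[0,0,0,0,0,0.04,10,0,0,0,0,0,0,10,0,0,0,0,0,0,10],
)

```text
time_s: 23.6
tcp_pos: [467.8, -328.6, 136.4]
tool_rot: [-3.141, 0.0, -1.692]
contact_force: [-2.6, 2.3, 10.2]
opening: 19.3
```

carry_out(
  series=[0,0,0,0,0,0.04,10,0,0,0,0,0,0,10,0,0,0,0,0,0,10],
)

```text
time_s: 23.85
tcp_pos: [467.8, -328.7, 136.2]
tool_rot: [-3.14, 0.001, -1.693]
contact_force: [-5.1, 4.0, 19.5]
opening: 19.4
```

The collar is seated: Fz rises to 19 N at TCP z 136.3, as predicted. I'll relieve the load, open and rise.

carry_out(
  series=[0,0,0,0,0.02,-0.06,10,0,0,0,0,0,0,15,0,0,0,0,0,0,22,0,0,0,0,0,0,26,0,0,0,0,0,0,40,0,0,0,0,0,0,40,0,0,0,0,0,-0.2,40,0,0,0,0,0,-0.5,40,0,0,0,0,0,-0.8,40,0,0,0,0,0,-0.8,40,0,0,0,0,0,-0.8,40,0,0,0,0,0,-0.5,40],
)

```text
time_s: 24.85
tcp_pos: [466.8, -329.1, 246.3]
tool_rot: [-3.14, -0.001, -1.693]
contact_force: [0.1, -0.4, -1.1]
opening: 39.9
```

```bash
python3 - <<'E'
from h import *
s=grab("scene");st=bot.read_state();T=st["tcp_pos"];print(st["opening"],st["contact_force"],T,st["tool_rot"],st["joints"].round(2))
P=np.array([466.,-328.3,0])
print([(z,proj(s,P+[0,0,z]).round(1)[0].tolist()) for z in(25,60,90,133,156)])
print(blob(s,(45,85),proj(s,P+[0,0,156])[0],12),"tab",blob(s,(170,8),(206,107),20,150,90))
g=s["pixels"].mean(2)
for y in list(range(152,164,3)): 
    r=g[y,228:250];w=np.clip(r-45,0,None);print(y,r.astype(int).tolist())
A=np.linspace(0,2*np.pi,40)
pts=np.array([[P[0]+10*np.cos(k),P[1]+10*np.sin(k),156+h] for k in A for h in(-20,20)]);m=cv2.moments(cv2.convexHull(proj(s,pts).astype(np.float32)));print("pred head",m["m10"]/m["m00"],m["m01"]/m["m00"])
E
```

```text
39.71788391784359 [ 0.87947763 -0.92202839  1.92706775] [ 467.83686081 -330.00069769  248.3601744 ] [-3.13663371e+00 -2.03470447e-03 -1.69307412e+00] [-0.14  0.37  0.9   1.79 -0.32  1.13 -0.83]
[(25, [238.7, 168.1]), (60, [238.2, 159.8]), (90, [237.7, 152.5]), (133, [237.0, 141.7]), (156, [236.7, 135.7])]
(array([236.46268657, 134.86567164]), 67) tab (array([206.8125, 106.0625]), 32)
152 [90, 48, 33, 39, 39, 39, 40, 40, 57, 76, 76, 67, 42, 38, 39, 38, 38, 39, 40, 39, 38, 38]
155 [83, 27, 23, 30, 39, 40, 40, 40, 54, 75, 77, 70, 48, 38, 39, 39, 40, 38, 39, 38, 38, 38]
158 [29, 36, 36, 39, 39, 39, 38, 39, 74, 112, 113, 99, 68, 29, 29, 29, 28, 26, 33, 39, 40, 39]
161 [39, 40, 39, 37, 27, 26, 29, 26, 56, 99, 113, 104, 72, 24, 24, 26, 24, 24, 23, 28, 37, 38]
pred head 236.65943641195747 135.64115928638222
```

The probe hangs upright: the head is at (236.5,134.9) against (236.7,135.6) predicted, and the clip is still at about 1.8. Planning the swing behind the clip and the lowering arc.

```bash
python3 - <<'E'
from plan import *
ex=np.array([np.cos(-.12),np.sin(-.12),0]);ez=np.array([0,0,1.]);S=np.array([465,-328.2,130]);H=S+70*ex+52*ez
D=down(-1.69);p=np.array([467.5,-329.3,248.3])
def W(a,z): return H+a*ex+(z-182)*ez
def F(th,rad): # TCP for finger corner on tab upper face; tip = TCP+5 up
    c,s=np.cos(th),np.sin(th); return H+(-rad*c+6*s+10)*ex+(rad*s+6*c-5)*ez
P=lin(p,D,W(-60,330),D,3)+lin(W(-60,330),D,W(62,330),D,5)+lin(W(62,330),D,W(62,268),D,3)
p,R=rows(p,D,P,0)
print(F(1.8,98),F(.15,112))
P=lin(p,D,F(1.8,98),D,2);n=22
for k in range(1,n+1):
    f=k/n; P.append((F(1.8+(.15-1.8)*f,98+14*f),D))
rows(p,D,P,0)
E
```

```text
call: 0,0,0,-0.01,-0.08,-0.91,0,0,0,0,-0.01,-0.08,-0.91,0,0,0,0,-0.01,-0.09,-0.9,0,0,0,0,0,-0.81,-0,0,0,0,0,0.01,-0.81,-0,0,0,0,0,-0,-0.82,-0,0,0,0,0,-0,-0.81,-0,0,0,0,0,-0,-0.81,-0,0,0,0,0,-0,-0,0.69,0,0,0,0,-0,-0,0.68,0,0,0,0,-0,-0,0.69,0
end [ 596.  -344.1  268.1] [-3.142  0.    -1.69 ]
[ 572.33144066 -341.14195398  271.07385526] [ 435.36889959 -324.62710155  199.6696973 ]
call: 0,0,0,-0,0.4,-0.05,0,0,0,0,-0,0.39,-0.05,0,0,0,0,-0,0.24,-0.08,0,0,0,0,-0,0.24,-0.07,0,0,0,0,-0,0.25,-0.04,0,0,0,0,-0,0.25,-0.03,0,0,0,0,-0,0.25,-0.01,0,0,0,0,-0,0.26,0.01,0,0,0,0,-0.01,0.25,0.03,0,0,0,0,0,0.26,0.05,0,0,0,0,0,0.25,0.07,0,0,0,0,0,0.25,0.09,0
call: 0,0,0,0,0.24,0.11,0,0,0,0,0,0.23,0.12,0,0,0,0,0,0.23,0.15,0,0,0,0,0,0.21,0.16,0,0,0,0,0,0.2,0.18,0,0,0,0,0,0.19,0.2,0,0,0,0,0,0.18,0.21,0,0,0,0,0,0.16,0.22,0,0,0,0,0,0.14,0.24,0,0,0,0,0,0.13,0.24,0,0,0,0,0,0.1,0.26,0,0,0,0,0,0.09,0.27,0
end [ 435.4 -324.6  199.7] [-3.142  0.    -1.69 ]
```

carry_out(
  series=[0,0,0,0,-0.08,-0.91,0,0,0,0,0,-0.08,-0.91,0,0,0,0,0,-0.09,-0.9,0,0,0,0,0,0,0,0,0,0,0,0,-0.81,0,0,0,0,0,0,-0.81,0,0,0,0,0,0,-0.82,0,0,0,0,0,0,-0.81,0,0,0,0,0,0,-0.81,0,0,0,0,0,0,0,0,0],
)

```text
time_s: 25.73
tcp_pos: [598.6, -342.4, 322.2]
tool_rot: [3.139, -0.0, -1.688]
contact_force: [-0.2, 0.4, -1.0]
opening: 0.4
```

carry_out(
  series=[0,0,0,0,0,0.69,0,0,0,0,0,0,0.68,0,0,0,0,0,0,0.69,0,0,0,0,0,0,0,0,0,0,0,0,0,0,0],
)

```text
time_s: 26.15
tcp_pos: [593.7, -343.6, 262.1]
tool_rot: [3.138, 0.001, -1.693]
contact_force: [-0.5, -0.2, 0.4]
opening: 0.4
```

carry_out(
  series=[0,0,0,0,0.36,-0.15,0,0,0,0,0,0.36,-0.15,0,0,0,0,0,0.24,-0.08,0,0,0,0,0,0.24,-0.07,0,0,0,0,0,0.25,-0.04,0,0,0,0,0,0.25,-0.03,0,0,0,0,0,0.25,-0.01,0,0,0,0,0,0.26,0.01,0,0,0,0,0,0.25,0.03,0,0,0,0,0,0.26,0.05,0,0,0,0,0,0.25,0.07,0,0,0,0,0,0.25,0.09,0],
)

```text
time_s: 27.15
tcp_pos: [498.0, -332.2, 271.5]
tool_rot: [3.14, -0.0, -1.692]
contact_force: [-0.0, 0.2, 0.2]
opening: 0.9
```

```bash
python3 - <<'E'
from h import *
s=grab("scene");t=grab("top");st=bot.read_state();T=st["tcp_pos"];print(st["contact_force"],T)
ex=np.array([np.cos(-.12),np.sin(-.12),0]);ez=np.array([0,0,1.]);H=np.array([465,-328.2,130])+70*ex+52*ez
print("tab",blob(s,(170,8),(225,110),30,150,90))
for th in np.arange(0,2,.15): print(round(th,2),proj(s,H+105*(-np.cos(th)*ex+np.sin(th)*ez)).round(1))
E
```

```text
[ 0.0741434   0.39579045 -0.25101511] [ 497.10054769 -332.27031226  271.35977639]
tab (array([228.33333333, 104.4       ]), 30)
0.0 [[246. 126.]]
0.15 [[245.4 121.8]]
0.3 [[244.3 117.9]]
0.45 [[242.5 114.2]]
0.6 [[240.1 111. ]]
0.75 [[237.1 108.2]]
0.9 [[233.7 106. ]]
1.05 [[229.7 104.4]]
1.2 [[225.5 103.4]]
1.35 [[220.9 103.2]]
1.5 [[216.2 103.7]]
1.65 [[211.5 104.9]]
1.8 [[206.8 106.9]]
1.95 [[202.4 109.5]]
```

The clip is following, now at about 1.08. Continuing the arc.

carry_out(
  series=[0,0,0,0,0.24,0.11,0,0,0,0,0,0.23,0.12,0,0,0,0,0,0.23,0.15,0,0,0,0,0,0.21,0.16,0,0,0,0,0,0.2,0.18,0,0,0,0,0,0.19,0.2,0,0,0,0,0,0.18,0.21,0,0,0,0,0,0.16,0.22,0,0,0,0,0,0.14,0.24,0,0,0,0,0,0.13,0.24,0,0,0,0,0,0.1,0.26,0,0,0,0,0,0.06,0.2,0],
)

```text
time_s: 28.25
tcp_pos: [436.3, -324.5, 202.1]
tool_rot: [3.14, 0.0, -1.693]
contact_force: [0.2, 0.8, 0.9]
opening: 0.5
```

carry_out(
  series=[0,0,0,0,0,0.1,0,0,0,0,0,0,0,0,0,0,0,0,0,0,0],
)

```text
time_s: 28.5
tcp_pos: [437.2, -324.9, 200.1]
tool_rot: [3.14, -0.0, -1.692]
contact_force: [0.0, 0.3, 0.3]
opening: 0.1
```

```bash
python3 - <<'E'
from h import *
s=grab("scene");t=grab("top");st=bot.read_state();T=st["tcp_pos"];print(st["contact_force"],T)
print("tab",blob(s,(170,8),(246,122),14,150,90),blob(s,(45,85),(236,135),12),blob(s,(170,8),(225,110),30,150,90))
E
```

```text
[ 0.23154812 -0.54344872  0.63355329] [ 437.41702594 -324.96980488  200.42161933]
tab (array([245.66666667, 120.5       ]), 18) (array([236.44117647, 134.77941176]), 68) (array([245.66666667, 120.5       ]), 18)
```

carry_out(
  series=[0,0,0,0,0,0.1,0,0,0,0,0,0,0.07,0,0,0,0,0,0,0,0,0,0,0,0,0,0,0],
)

```text
time_s: 28.93
tcp_pos: [437.0, -324.6, 194.9]
tool_rot: [3.14, 0.0, -1.692]
contact_force: [0.5, -0.4, -0.1]
opening: 0.5
```

carry_out(
  series=[0,0,0,0,0,0.06,0,0,0,0,0,0,0,0,0,0,0,0,0,0,0],
)

```text
time_s: 29.18
tcp_pos: [437.0, -324.6, 193.2]
tool_rot: [3.14, 0.0, -1.692]
contact_force: [-0.3, -0.5, -0.1]
opening: 0.6
```

carry_out(
  series=[0,0,0,0,0,0.06,0,0,0,0,0,0,0,0,0,0,0,0,0,0,0],
)

```text
time_s: 29.43
tcp_pos: [437.0, -324.7, 191.4]
tool_rot: [3.14, 0.0, -1.693]
contact_force: [-0.2, 0.2, 0.3]
opening: 0.6
```

carry_out(
  series=[0,0,0,0,0,0.06,0,0,0,0,0,0,0,0,0,0,0,0,0,0,0],
)

```text
time_s: 29.68
tcp_pos: [437.0, -324.6, 189.5]
tool_rot: [3.14, 0.0, -1.693]
contact_force: [1.0, 0.4, 0.1]
opening: -0.1
```

carry_out(
  series=[0,0,0,0,0,0.06,0,0,0,0,0,0,0,0,0,0,0,0,0,0,0],
)

```text
time_s: 29.93
tcp_pos: [437.0, -324.6, 187.7]
tool_rot: [3.14, 0.0, -1.693]
contact_force: [0.6, 0.9, -0.1]
opening: 0.4
```

```bash
python3 - <<'E'
from h import *
s=grab("scene");t=grab("top");st=bot.read_state();T=st["tcp_pos"];print(st["contact_force"],T)
print("tab",blob(s,(170,8),(246,122),14,150,90),blob(s,(45,85),(236,135),12))
E
```

```text
[-0.84746341 -0.7096515   0.19066115] [ 437.03636985 -324.68314624  187.83111888]
tab (array([246.625, 123.5  ]), 16) (array([236.52459016, 135.37704918]), 61)
```

carry_out(
  series=[0,0,0,0,0,0.05,0,0,0,0,0,0,0,0,0,0,0,0,0,0,0],
)

```text
time_s: 30.28
tcp_pos: [437.0, -324.6, 186.3]
tool_rot: [3.14, 0.0, -1.693]
contact_force: [-0.5, 0.8, 0.9]
opening: 0.5
```

carry_out(
  series=[0,0,0,0,0,0.05,0,0,0,0,0,0,0,0,0,0,0,0,0,0,0],
)

```text
time_s: 30.53
tcp_pos: [437.0, -324.7, 184.7]
tool_rot: [3.14, -0.0, -1.693]
contact_force: [-0.4, 0.4, 0.6]
opening: 0.5
```

carry_out(
  series=[0,0,0,0,0,0.04,0,0,0,0,0,0,0,0,0,0,0,0,0,0,0],
)

```text
time_s: 30.78
tcp_pos: [437.0, -324.7, 183.6]
tool_rot: [3.14, 0.0, -1.692]
contact_force: [-0.2, -0.0, -0.1]
opening: 0.4
```

carry_out(
  series=[0,0,0,0,0,0.05,0,0,0,0,0,0,0,0,0,0,0,0,0,0,0],
)

```text
time_s: 31.03
tcp_pos: [437.1, -324.8, 182.6]
tool_rot: [3.141, 0.0, -1.693]
contact_force: [-0.6, 0.8, 5.1]
opening: 0.2
```

carry_out(
  series=[0,0,0,0,0,0.05,0,0,0,0,0,0,0,0,0,0,0,0,0,0,0],
)

```text
time_s: 31.28
tcp_pos: [437.1, -324.8, 182.2]
tool_rot: [3.141, 0.001, -1.693]
contact_force: [-3.4, 3.3, 13.3]
opening: 0.4
```

```bash
python3 - <<'E'
from h import *
s=grab("scene");t=grab("top");st=bot.read_state();T=st["tcp_pos"];print(st["contact_force"],T)
print("tab",blob(s,(170,8),(246,122),14,150,90),blob(s,(45,85),(236,135),12))
g=s["pixels"]
for y in range(114,132): print(y,[tuple(int(v) for v in g[y,x]) for x in range(240,254,2)])
E
```

```text
[-3.59361222  3.7229638  14.18922582] [ 437.08851189 -324.86042703  182.18464424]
tab (array([246.93333333, 124.66666667]), 15) (array([236.40740741, 135.98148148]), 54)
114 [(57, 55, 53), (81, 78, 73), (86, 82, 77), (86, 83, 79), (148, 147, 141), (216, 216, 211), (130, 133, 133)]
115 [(59, 57, 55), (81, 78, 73), (85, 82, 77), (87, 83, 78), (149, 146, 139), (205, 203, 197), (211, 210, 206)]
116 [(56, 54, 52), (82, 79, 75), (85, 82, 77), (87, 84, 79), (158, 155, 148), (197, 194, 187), (211, 209, 202)]
117 [(56, 54, 53), (83, 80, 76), (85, 82, 77), (86, 83, 77), (162, 159, 152), (200, 197, 190), (192, 188, 182)]
118 [(65, 62, 59), (83, 80, 75), (84, 81, 76), (86, 83, 77), (164, 161, 154), (202, 198, 192), (193, 190, 183)]
119 [(67, 65, 61), (76, 73, 68), (84, 81, 76), (86, 83, 78), (167, 163, 156), (204, 201, 194), (202, 200, 193)]
120 [(95, 92, 88), (73, 70, 67), (84, 81, 76), (85, 82, 77), (171, 168, 161), (208, 204, 197), (214, 215, 209)]
121 [(132, 129, 124), (68, 65, 62), (85, 82, 76), (85, 82, 77), (145, 115, 109), (230, 231, 227), (191, 193, 187)]
122 [(148, 147, 142), (65, 62, 
[... 392 characters left out ...]
16, 61, 58), (76, 75, 72)]
126 [(128, 127, 126), (126, 124, 124), (113, 87, 86), (118, 31, 27), (115, 54, 52), (109, 90, 85), (36, 37, 36)]
127 [(118, 116, 116), (108, 106, 106), (118, 103, 99), (115, 87, 83), (121, 110, 106), (88, 84, 80), (22, 24, 24)]
128 [(101, 99, 99), (121, 118, 114), (124, 119, 115), (121, 116, 111), (115, 113, 108), (46, 46, 45), (23, 23, 24)]
129 [(75, 75, 72), (120, 118, 113), (122, 120, 114), (122, 119, 114), (115, 113, 108), (22, 23, 22), (24, 24, 25)]
130 [(55, 55, 53), (123, 121, 116), (138, 135, 130), (124, 122, 117), (67, 66, 63), (22, 23, 23), (24, 26, 25)]
131 [(32, 38, 34), (71, 69, 66), (83, 82, 78), (71, 70, 66), (24, 25, 25), (21, 23, 22), (25, 26, 26)]
```

The clip is down on the head: a hard stop at 13–14 N with TCP z 182. Rising, then over to the key.

carry_out(
  series=[0,0,0,0,0,-0.3,0,0,0,0,0,0,-0.7,0,0,0,0,0,0,-0.9,0,0,0,0,0,0,-0.9,0,0,0,0,0,0,0,0],
)

```text
time_s: 31.8
tcp_pos: [439.1, -327.0, 269.4]
tool_rot: [-3.135, -0.003, -1.693]
contact_force: [0.2, -1.1, -0.2]
opening: 0.4
```

```bash
python3 - <<'E'
from h import *; from plan import *
s=grab("scene");t=grab("top");st=bot.read_state();T=st["tcp_pos"];print(st["contact_force"],T,st["tool_rot"])
print("tab",blob(s,(170,8),(246,122),14,150,90),blob(s,(45,85),(236,135),12),"key",blob(s,(100,130),(271,218),9),blob(t,(100,130),(282,208),9))
D=down(-1.693);g=np.array([551.5,-29.6,110]);E=down(-1.57)
mid=T+(g-T)*.8;mid[2]=200
rows(T,D,lin(T,D,mid,down(-1.6),10)+lin(mid,down(-1.6),g,E,4),0)
E
```

```text
[ 1.11758261 -0.18282229 -0.42304076] [ 437.59264356 -324.86823749  265.4375999 ] [-3.14061359e+00 -1.10491959e-04 -1.69222478e+00]
tab (array([246.61904762, 124.23809524]), 21) (array([236.48214286, 135.80357143]), 56) key (array([270.78846154, 217.88461538]), 52) (array([281.54054054, 207.91891892]), 37)
call: 0,0,-0.09,-0.82,-0.21,0.22,0,-0,0,-0.09,-0.82,-0.21,0.22,0,-0,0,-0.09,-0.81,-0.22,0.21,0,-0,0,-0.09,-0.81,-0.23,0.22,0,-0,0,-0.08,-0.81,-0.23,0.22,0,-0,0,-0.09,-0.81,-0.25,0.22,0,-0,0,-0.09,-0.81,-0.25,0.22,0,-0,0,-0.09,-0.8,-0.26,0.22,0,-0,0,-0.09,-0.8,-0.26,0.21,0,-0,0,-0.09,-0.8,-0.28,0.22,0,-0,0,-0.07,-0.5,-0.17,0.75,0,-0,0,-0.07,-0.49,-0.18,0.75,0
call: -0,0,-0.07,-0.5,-0.18,0.75,0,-0,0,-0.07,-0.49,-0.19,0.75,0
end [551.5 -29.6 110. ] [ 3.142  0.    -1.57 ]
```

The unoccluded tab is at (246.6,124.2); the model gives 124.0 at 0.07 rad, so they agree. On to the key.

carry_out(
  series=[0,0,-0.09,-0.82,-0.21,0.22,0,0,0,-0.09,-0.82,-0.21,0.22,0,0,0,-0.09,-0.81,-0.22,0.21,0,0,0,-0.09,-0.81,-0.23,0.22,0,0,0,-0.08,-0.81,-0.23,0.22,0,0,0,-0.09,-0.81,-0.25,0.22,0,0,0,-0.09,-0.81,-0.25,0.22,0,0,0,-0.09,-0.8,-0.26,0.22,0,0,0,-0.09,-0.8,-0.26,0.21,0,0,0,-0.09,-0.8,-0.28,0.22,0,0,0,-0.07,-0.5,-0.17,0.75,0,0,0,-0.07,-0.49,-0.18,0.75,0],
)

```text
time_s: 32.9
tcp_pos: [539.4, -57.2, 152.7]
tool_rot: [3.14, 0.0, -1.583]
contact_force: [0.1, 0.2, 0.3]
opening: 0.6
```

carry_out(
  series=[0,0,-0.07,-0.5,-0.18,0.75,0,0,0,-0.07,-0.49,-0.19,0.75,0,0,0,0,0,0,0,0,0,0,0,0,0,0,0,0,0,0,0,0,0,0],
)

```text
time_s: 33.32
tcp_pos: [550.5, -30.9, 109.6]
tool_rot: [3.14, -0.001, -1.572]
contact_force: [-0.6, 0.4, -0.4]
opening: 0.2
```

```bash
python3 - <<'E'
from h import *
s=grab("scene");t=grab("top");st=bot.read_state();T=st["tcp_pos"];print(st["contact_force"],T,st["tool_rot"])
cv2.imwrite("pics/key.png",np.hstack([crop(s,225,150,80,120,5),crop(t,240,150,80,120,5)]))
# scene-only and top-only key position for several heights
for z in (40,45,50): print(z,onz(s,[270.8,217.9],z).round(1),onz(t,[281.5,207.9],z).round(1))
print(proj(s,T).round(1),proj(t,T).round(1))
E
```

```text
[ 0.24939838 -0.39516625  0.06621386] [551.14404417 -30.9223245  110.41582362] [-3.14088010e+00 -6.28910837e-05 -1.57216723e+00]
40 [545.2 -39.1] [552.5 -29.1]
45 [548.5 -34.7] [551.8 -29. ]
50 [551.9 -30.3] [551.  -28.9]
[[270.8 202. ]] [[282.4 204.8]]
```

View pics/key.png

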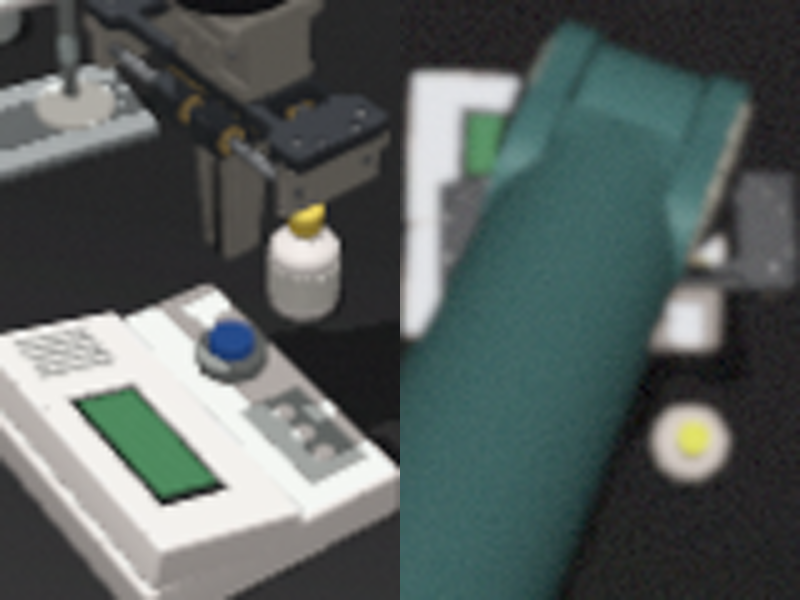

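The fingers are straight over the blue key (scene crop (232,340), tips above it at (235,250)). Descending.

carry_out(
  series=[0,0,0,0,0,0.6,0,0,0,0,0,0,0.6,0,0,0,0,0,0,0.5,0,0,0,0,0,0,0.3,0,0,0,0,0,0,0,0,0,0,0,0,0,0,0],
)

```text
time_s: 33.92
tcp_pos: [551.0, -30.0, 49.9]
tool_rot: [3.141, 0.0, -1.571]
contact_force: [-0.1, 0.4, 0.9]
opening: 0.2
```

carry_out(
  series=[0,0,0,0,0,0.1,0,0,0,0,0,0,0,0,0,0,0,0,0,0,0],
)

```text
time_s: 34.17
tcp_pos: [551.1, -29.4, 46.8]
tool_rot: [3.141, 0.0, -1.57]
contact_force: [-0.1, 0.5, 0.1]
opening: 0.8
```

carry_out(
  series=[0,0,0,0,0,0.1,0,0,0,0,0,0,0,0,0,0,0,0,0,0,0],
)

```text
time_s: 34.42
tcp_pos: [551.0, -29.3, 43.3]
tool_rot: [3.141, 0.0, -1.57]
contact_force: [1.4, -0.5, 0.8]
opening: 0.6
```

carry_out(
  series=[0,0,0,0,0,0.1,0,0,0,0,0,0,0,0,0,0,0,0,0,0,0],
)

```text
time_s: 34.67
tcp_pos: [551.1, -29.3, 40.3]
tool_rot: [3.141, 0.0, -1.57]
contact_force: [0.7, -0.0, 3.2]
opening: -0.1
```

carry_out(
  series=[0,0,0,0,0,0.1,0,0,0,0,0,0,0,0,0,0,0,0,0,0,0],
)

```text
time_s: 34.92
tcp_pos: [551.1, -29.3, 37.4]
tool_rot: [3.141, 0.0, -1.57]
contact_force: [0.3, 1.0, 5.1]
opening: 0.4
```

carry_out(
  series=[0,0,0,0,0,0.07,0,0,0,0,0,0,0,0,0,0,0,0,0,0,0],
)

```text
time_s: 35.17
tcp_pos: [551.2, -29.3, 37.1]
tool_rot: [3.141, 0.002, -1.57]
contact_force: [-5.3, 0.8, 22.6]
opening: 0.2
```

carry_out(
  series=[0,0,0,0,0,0.05,0,0,0,0,0,0,0,0,0,0,0,0,0,0,0],
)

```text
time_s: 35.42
tcp_pos: [551.3, -29.3, 36.8]
tool_rot: [3.141, 0.003, -1.57]
contact_force: [-9.0, 2.3, 34.9]
opening: 0.2
```

The hard stop is at 37.2, about 6 mm below first touch at roughly 43, with 35 N. Releasing and lifting clear.

carry_out(
  series=[0,0,0,0,0,-0.2,0,0,0,0,0,0,-0.4,0,0,0,0,0,0,-0.8,0,0,0,0,0,0,-0.9,0,0,0,0,0,0,-0.9,0,0,0,0,0,0,-0.9,0,0,0,0,0,0,-0.9,0,0,0,0,0,0,0,0],
)

```text
time_s: 36.08
tcp_pos: [553.4, -30.1, 188.1]
tool_rot: [-3.136, 0.001, -1.57]
contact_force: [1.4, -1.3, -0.4]
opening: 0.2
```

```bash
python3 - <<'E'
from h import *
s=grab("scene");t=grab("top");st=bot.read_state();print(st["contact_force"],st["tcp_pos"])
print("tab",blob(s,(170,8),(246,122),14,150,90),blob(s,(45,85),(236,135),12),"key",blob(s,(100,130),(271,218),9),"b",blob(s,(100,130),(368,263),9),"o",blob(s,(3,20),(381,277),9,150),"caps",blob(s,(170,8),(330,217),9),blob(s,(22,35),(286,194),9))
g=s["pixels"].mean(2)
for y in (152,158): print(g[y,230:246].astype(int))
E
```

```text
[-1.34654793  1.16774456 -0.2485961 ] [550.90473709 -29.19684919 184.07744368]
tab (array([nan, nan]), 0) (array([236.48214286, 135.80357143]), 56) key (array([270.98113208, 217.90566038]), 53) b (array([367.484375 , 261.8828125]), 128) o (array([380.43065693, 276.40145985]), 137) caps (array([329.85, 215.95]), 60) (array([285.40384615, 192.51923077]), 52)
[32 40 39 39 40 42 57 77 78 66 42 38 39 39 39 38]
[ 36  39  39  38  39  39  75 112 113  99  70  39  38  39  38  39]h.py:17: RuntimeWarning: Mean of empty slice.
  return np.array([xx[m].mean(),yy[m].mean()]),int(m.sum())
  ret = ret.dtype.type(ret / rcount)
```

```bash
python3 - <<'E'
from h import *
t=grab("top");s=grab("scene")
print(blob(t,(170,8),(390,242),9), proj(s,bot.read_state()["tcp_pos"]+[0,0,100]), s["pixels"][122:127,244:250].mean(2).astype(int).tolist())
ex=np.array([np.cos(-.12),np.sin(-.12),0]);H=np.array([465,-328.2,130])+70*ex+[0,0,52]
for th in (.07,.12): print(th,proj(t,H+105*(-np.cos(th)*ex+[0,0,np.sin(th)])))
E
```

```text
(array([390.33898305, 242.25423729]), 59) [[271.47266101 151.41899858]] [[193, 167, 139, 132, 103, 133], [137, 106, 101, 93, 73, 77], [95, 85, 79, 77, 70, 68], [67, 59, 63, 66, 70, 68], [71, 75, 73, 63, 68, 68]]
0.07 [[390.01842177 241.07470123]]
0.12 [[390.55556578 240.76297418]]
```

The tab is only hidden behind the gripper in the scene view. The top view shows it in place at (390.3,242.3). Handing in.

```bash
python3 -c "
from workcell import ticket; print(ticket.job_done())"
```

```text
the job is handed in; nothing more can be done
None
```

The job is done in the order asked and handed in at about 36 s of the 72 s; no verdict is reported.

- **Clip up:** I swung it to about 1.8 rad before touching the probe.
- **Green probe:** I pulled it straight up and slid it into the slot until it touched the closed end, with about 5 N of contact. I then backed off 3–4 mm of commanded travel, and the tool itself stayed within 1 mm of the contact position. The collar took the load on the fork at the expected height, and I let go.
- **Clip down:** I lowered it onto the head to a hard stop at about 14 N. With the view clear, the tab matched the model's position for 0.07 rad.
- **Blue key:** I pressed it about 6 mm to a hard stop at about 35 N and released it. It reads back at its starting position in the picture.

**Last checks:** The probe hangs upright. The blue and orange probes and the two small bottles are where they started; I did not measure the wash bottle or the beaker again at the end. The arm is clear of everything.

**What went wrong or disagreed:**
- **Fingertips:** They sit roughly 25–30 mm further back than the given tool offset implies. Because of this, the first grip caught only the top of the head and made the probe lean in its cup, so I opened and took it again 25 mm deeper. The clip tab was also held only by the fingertips and slipped late in the lift, so I finished swinging the clip by pushing it.
- **Slot position:** The camera put the slot about 3 mm off; I corrected it by contact.
- **Final view of the tab:** The scene camera was blocked by the gripper, so the last tab check came from the top view, about 1 pixel from the model.

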